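Flip a channel bracket down the inspection ramp

ROBOT

A 6-joint arm with a two-finger parallel gripper is mounted at the origin on the work surface. World frame = base frame: x ahead of the robot, y to its left, z up, the work surface at z = 0. Lengths are in mm, angles in degrees, forces in N, time in s.
With the tool pointing down it reaches from about 350 to 850 mm from the base axis. Payload 8.1 kg.
Tool frame: the origin (TCP) lies on the centre line of the jaws, within the pads' length; the fingertips stand 11 mm ahead of it and the grasp point (between the pads) lies 8 mm behind it; z points along the fingers, y is the direction in which the jaws open and shut (so a half turn about z gives the same grasp; the last joint's range is limited). The gripper opens to 85 mm and grips with 20 to 120 N. Pads are 22 mm wide; open, the fingers measure 114 mm over their backs; the gripper's body (76 mm by 85 mm) begins 54 mm behind the grasp point. The pads swing forward as they close: fully open they stand 13 mm farther back than shut.
Start: joints at [-70.038, 7.471, 85.268, -0, 87.261, -4.893], TCP at [252.213, -544.421, 242.292] pointing down, gripper open.
Joint ranges: [-169.43, 169.43], [-51.17, 129.36], [1.28, 143.12], [-76.62, 256.62], [0, 156.53], [-152.29, 152.29]. Speed limits (degrees/s): [136.94, 136.94, 159.86, 180, 180, 180].

INTERFACE

Orientations are given as [roll, pitch, yaw] about the fixed x, y, z axes, in that order (R = Rz(yaw) Ry(pitch) Rx(roll)).
In Python, from bench import telemetry, viewer, r gives the robot as it stands.
- The arm moves only by the shell command python3 -m inch 'ROWS' [FORCE]. ROWS is JSON, a list of rows, each a list of 3 entries, a list of its own where there are three numbers: the shift along the tool's x, y, z in cm, then the turn, a rotation vector about the tool's x, y, z in rad, then the opening, from 0 (shut) to 1 (fully open). A call has 1 to 20 rows; each row is the pose to reach, as a shift and turn from the pose commanded when the call began, along the tool's axes at that moment; what a row does not reach only later rows make up. A row lasts 1/10 s, in which the tool goes at most 50 mm and 8.59 degrees, less where a joint would pass 70% of its speed; a pose out of reach is approached as far as the arm can. A call with a gripper value outside its range is refused whole. The fingers move at their own pace and stop on an object; FORCE is the grip in N (left out, the last holds). Time passes only in rows, so rows that repeat a pose let the fingers close. It gives the time, the measured TCP pose, the force and the opening at its end, in the units of the state.
- telemetry.sense(): the state, without advancing time (a new reading comes with each control period).
- viewer.snapshot(name): name is "scene" or "side" or "wrist"; returns the picture (400x640x3 uint8, red, green, blue); there is no depth.
- viewer.camera_model(name): a dict with "fx", "fy", "cx", "cy" (pixels), "dist" ([k1, k2, p1, p2, k3] as OpenCV has them; the pictures are not rectified), "cam_to_world" (4x4, takes a point from camera to world coordinates); the wrist camera has in their place "mount" (4x4, takes a point from camera to tool coordinates, whose origin is the TCP and whose axes are the flange's). Camera axes: x right, y down, z forward; pixel columns grow to the right and rows downward; lengths in mm; the calibration is good to about 2 mm. A picture is of the moment at which its call begins: read the wrist's pose just before it. camera_model takes no time and is no camera call.
- r.hand_in(): hands the job in, once; it reports no verdict.
The state is a dict: "time": time; "joint_pos": joint angles; "qd": joint speeds; "joint_efforts": joint torques, N m; "tool_pos": TCP position; "tcp_rot": TCP orientation; "ft_force": force on the tool from outside, world axes, zero at the start; "wrist_torque": the same for the moment, N m; "finger_gap": finger opening in mm.
Only numpy, scipy, OpenCV 4.12 (cv2) and the standard library are available. Lean on these libraries where they do the work, as an engineer would, in place of code of your own. Each camera call takes 0.05 s, during which the arm holds its last target.

TASK

Turn the channel bracket over so that its inside and weld nut can be inspected: place it, tilted, against the back rest at the head of the flipping ramp, its flanges straddling the tongue and its end on the foot plate, without dropping it there, and let go. Then tip it from behind over the crest so that it falls onto the ramp on its other face and slides down to the end stop, open side up. Leave everything else on the bench where it is.

Things in the scene. Friction and masses are not known exactly. Their poses are not given: they have to be found in the camera images.
- bracket_mid (a point): Centre (half-way up) of the channel bracket: zinc-plated steel, 90 mm long, 50 wide, 18 high, 0.12-0.24 kg: flat 3 mm web, two 3 mm flanges along the long sides (44 mm clear between), ends open. Starts on the table like a bridge, web up, open side down. x along its length, y across the flanges, z from open side to web (up at the start). A half turn about z makes no difference.
- flipper: Flipping ramp fixed to the table, 195 mm long, 80 wide; origin on the table below the crest; x from the ramp towards the back rest, y across, z up. Crest 65 mm high, 70 wide. From it a slick steel ramp goes down at 25 degrees towards -x, 125 mm long, to an 18 mm high end stop; 14 mm high side rails 76 mm apart along its lower 85 mm. On the crest's +x side stands the back rest.
- rest_top (a point): Middle of the top end of the back rest, 94 mm up, 46 mm from the crest. The rest is a steel tongue 24 mm wide (it fits between the bracket's flanges) rising towards the flipper's +x at 40 degrees, 54 mm long. At its foot a 70 mm wide foot plate, square to it, reaches 7 mm up to the crest and 20 mm down beside the tongue. Axes as the flipper.
- rest_seat (a point): Where the bracket's centre is when it leans in place: web on the tongue, flanges straddling it, one end on the foot plate, x up the 40 degree slope, z tilted 40 degrees from vertical towards the flipper's -x. Its upper end then sticks out 36 mm past rest_top, to 123 mm height: push there from behind, just above rest_top, towards -x until it is over 10 degrees past upright; it then falls. Axes as the flipper.
- ramp_end (a point): Where the bracket's centre is when it lies flipped on the ramp against the end stop, open side up, its z pointing down, 25 degrees off vertical. 76 mm from the crest towards -x, 39 mm high. Axes as the flipper.
- strap_mid (a point): Centre of a flat steel strap, 85 x 32 x 6 mm, lying flat, a bystander; it may lie where the bracket could be. x along its length, z up.
- carton_a: Bystander: cardboard carton 90 x 65 x 50 mm; origin at the centre of its underside.
- carton_b: Bystander: cardboard carton 80 x 60 x 55 mm; origin at the centre of its underside.
- collar: Bystander: steel collar, 44 mm across, 12 mm high; origin at the centre of its underside.
- washer: Bystander: steel washer, 36 mm across, 5 mm high; origin at the centre of its underside.
- spanner: Bystander: spanner lying flat, along its x.
- pot: Bystander: grey lidded plastic jar, 54 mm across, 80 mm high; origin at the centre of its underside.

How it is judged (in metres and radians):
On the way, in this order (a step that is already met when the one before it is completed fails the run):
1. the bracket is held by the fingers in its place against the back rest (centre within 12 mm along and in height and 16 mm sideways, tilted 20 to 60 degrees, in line within 0.3 rad) (x of bracket_mid in the frame of flipper between 0.031 and 0.055 m and y of bracket_mid in the frame of flipper between -0.016 and 0.016 m and z of bracket_mid in the frame of flipper between 0.072 and 0.096 m and angle between bracket_mid's own z axis and vertical between 0.35 and 1.05 rad and angle between the y axis of bracket_mid and the y axis of flipper, either way round below 0.3 rad and contact force between the fingers and bracket above 0.3 N), for 0.1 s.
2. the bracket leans on the back rest by itself, let go (x of bracket_mid in the frame of flipper between 0.031 and 0.055 m and y of bracket_mid in the frame of flipper between -0.016 and 0.016 m and z of bracket_mid in the frame of flipper between 0.072 and 0.096 m and angle between bracket_mid's own z axis and vertical between 0.35 and 1.05 rad and angle between the y axis of bracket_mid and the y axis of flipper, either way round below 0.3 rad and contact force between the fingers and bracket below 0.05 N and linear speed of bracket below 0.03 m/s), for 0.2 s.
At the end, for the whole second after the job is handed in: the bracket lies at rest and let go at the bottom of the ramp, open side up (its z axis within 37 degrees of straight down), its centre within 16 mm along and 11 mm in height of its place against the end stop and 20 mm sideways, in line with the ramp within 0.3 rad (x of bracket_mid in the frame of flipper between -0.092 and -0.06 m and y of bracket_mid in the frame of flipper between -0.02 and 0.02 m and z of bracket_mid in the frame of flipper between 0.029 and 0.05 m and angle between bracket_mid's own z axis and vertical above 2.5 rad and angle between the y axis of bracket_mid and the y axis of flipper, either way round below 0.3 rad and linear speed of bracket below 0.02 m/s and contact force between the fingers and bracket below 0.05 N); the robot touches nothing.
It fails at once if a bystander (strap, carton, collar, washer, spanner, jar) is moved more than 30 mm (distance of any of strap_mid, carton_a, carton_b, collar, washer, spanner, pot from where it was at the start of the episode above 0.03 m).
It also fails if it takes over 50 s, if anything falls off the work surface, if the arm or the gripper's body presses on something with over 40 N, if the wrist force passes 120 N, or if a joint passes its speed limit or range.

## Working session

There is one attempt and no reset: what is moved stays moved. The work goes in short steps, Python scripts to look and compute and a shell command to move; the robot and the scene stay as the last step left them, time stands still between calls to the robot, and variables do not carry over. Pictures are saved under pics/ and viewed, and the job is handed in when it is done.

```bash
ls; mkdir -p pics
python3 - <<'E'
from bench import telemetry, viewer, r
import cv2
print(telemetry.sense())
for n in ("scene","side","wrist"):
    im=viewer.snapshot(n); cv2.imwrite(f"pics/{n}0.png",im[:,:,::-1])
    m=viewer.camera_model(n); print(n,m)
E
```

```text
pics
{'time': 0.0, 'joint_pos': array([-7.00396877e+01,  7.51543648e+00,  8.53293851e+01, -3.21071608e-04,
        8.72613701e+01, -4.89435498e+00]), 'qd': array([ 0.07281163, -0.01395714,  0.0036088 ,  0.01196875, -0.00898696,
       -0.04499255]), 'joint_efforts': array([ 2.73893005e-03, -5.69383013e+01, -5.00560176e+01,  2.42532060e-04,
        1.46260142e-02, -2.67733560e-05]), 'tool_pos': array([ 252.01576001, -543.92430314,  241.23997376]), 'tcp_rot': array([-1.79894168e+02, -8.74063169e-03,  2.48546748e+01]), 'ft_force': array([ 0.09710548, -0.56848762,  0.23720234]), 'wrist_torque': array([-0.04455742, -0.00207519,  0.02153885]), 'finger_gap': 85.55799484171192}
scene {'fx': 402.02470845337837, 'fy': 402.02470845337837, 'cx': 319.83365938441636, 'cy': 201.11140981461142, 'dist': array([-0.06675202,  0.        ,  0.        ,  0.        ,  0.        ]), 'cam_to_world': array([[-5.22320415e-01,  6.20704602e-01, -5.84728296e-01,
         1.32463846e+03],
       [ 8.52625846e-01,  3.91802689e-01, -3.45716387e-01,
         4.09578721e+02],
       [ 1.45103658e-02, -6.79129185e-01, 
[... 514 characters left out ...]
-9.50072001e-03, -6.63350390e-01, -7.48248619e-01,
         9.76232704e+02],
       [ 0.00000000e+00,  0.00000000e+00,  0.00000000e+00,
         1.00000000e+00]])}
wrist {'fx': 280.4645794749525, 'fy': 280.4645794749525, 'cx': 320.19343657921644, 'cy': 199.73734765143053, 'dist': array([-0.0398932,  0.       ,  0.       ,  0.       ,  0.       ]), 'mount': array([[ 7.70042298e-04, -9.52889505e-01, -3.03316662e-01,
         7.68663302e+01],
       [ 9.99999637e-01,  6.23107979e-04,  5.81204353e-04,
         2.45842427e-02],
       [-3.64824497e-04, -3.03316999e-01,  9.52889639e-01,
        -1.31212431e+02],
       [ 0.00000000e+00,  0.00000000e+00,  0.00000000e+00,
         1.00000000e+00]])}
```

View pics/scene0.png

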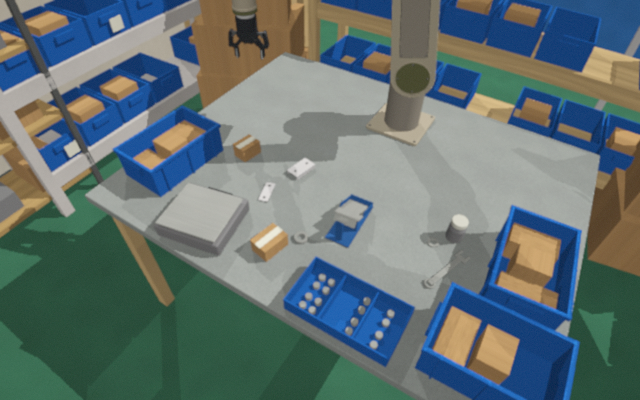

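View pics/side0.png

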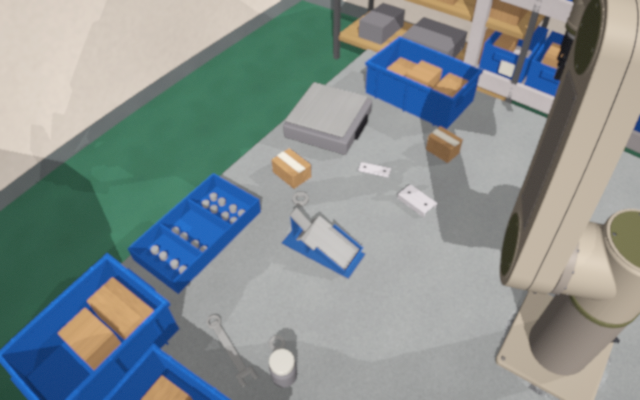

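View pics/wrist0.png

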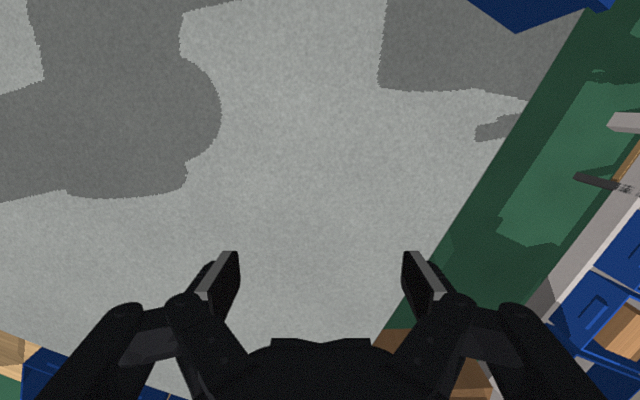

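Run:
```python
import cv2
a=cv2.imread("pics/scene0.png");b=cv2.imread("pics/side0.png")
def c(im,x0,y0,w,h,s,n): cv2.imwrite(n,cv2.resize(im[y0:y0+h,x0:x0+w],None,fx=s,fy=s,interpolation=cv2.INTER_CUBIC))
c(a,220,120,200,150,4,"pics/s1.png"); c(b,260,110,200,150,4,"pics/d1.png");
```

```text
(no output)
```

View pics/s1.png

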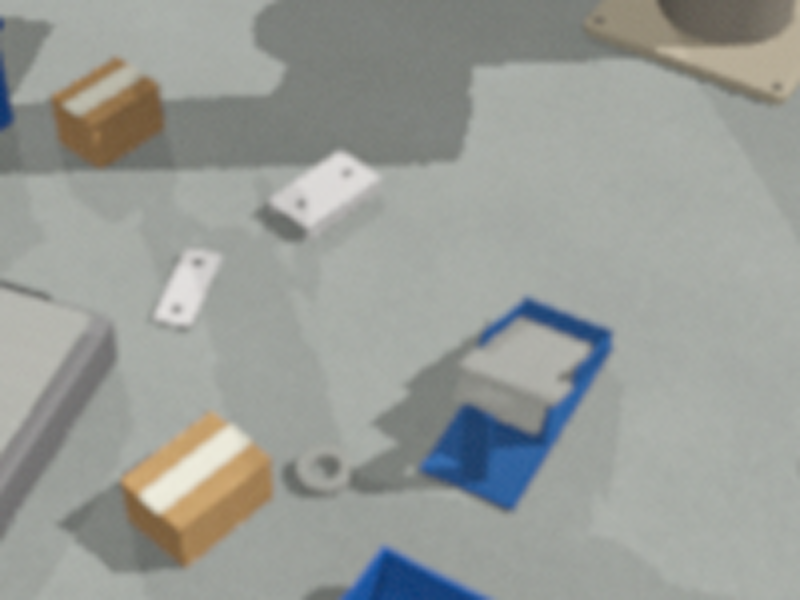

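View pics/d1.png

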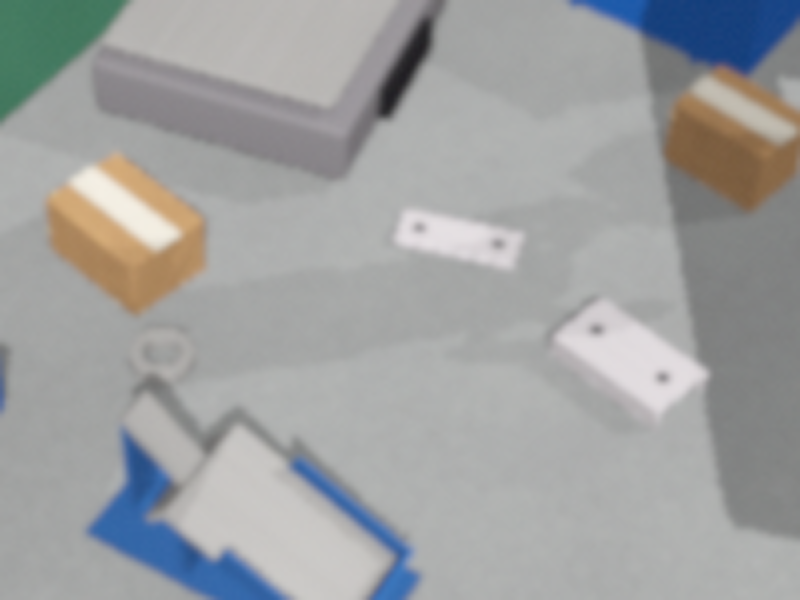

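```bash
cat > h.py <<'E'
import numpy as np, cv2
from bench import telemetry, viewer, r
from scipy.spatial.transform import Rotation as Ro
def cam(n,pose=None):
    m=viewer.camera_model(n); K=np.array([[m["fx"],0,m["cx"]],[0,m["fy"],m["cy"]],[0,0,1]])
    if "cam_to_world" in m: T=m["cam_to_world"]
    else:
        W=np.eye(4); W[:3,:3]=Ro.from_euler('xyz',pose[1],degrees=True).as_matrix(); W[:3,3]=pose[0]; T=W@m["mount"]
    return K,m["dist"],T
def px2plane(c,uv,z):
    K,d,T=c; p=cv2.undistortPoints(np.array(uv,float).reshape(-1,1,2),K,d).reshape(-1,2)
    D=np.c_[p,np.ones(len(p))]@T[:3,:3].T; o=T[:3,3]
    return o+D*((z-o[2])/D[:,2])[:,None]
def proj(c,P):
    K,d,T=c; Ti=np.linalg.inv(T)
    return cv2.projectPoints(np.array(P,float).reshape(-1,1,3),cv2.Rodrigues(Ti[:3,:3])[0],Ti[:3,3],K,d)[0].reshape(-1,2)
def crop(uv,x0,y0,s): return (np.array(uv,float)+.5)/s-.5+np.array([x0,y0])
E
python3 - <<'E'
from h import *
np.set_printoptions(precision=1,suppress=True)
S=cam("scene");D=cam("side")
s=lambda p,z:px2plane(S,crop(p,220,120,4),z)
d=lambda p,z:px2plane(D,crop(p,260,110,4),z)
for nm,f,pts in (("scene",s,[(340,150),(382,180),(310,235),(268,200)]),("side",d,[(603,297),(708,375),(660,412),(553,338)])):
    P=f(pts,18); print(nm,P[:,:2].tolist(),P.mean(0),[np.linalg.norm(P[i]-P[i-1]) for i in range(4)])
print("holes",s([(346,173),(301,204)],18),d([(597,329),(663,377)],18))
print("strap",s([(198,262),(176,309)],6),d([(419,227),(498,243)],6))
print("resttop side",d([(150,390),(125,420)],94))
print("crest side",d([(238,415),(160,515)],65))
print("rest top scene",)
print("base corner side",d([(90,530)],0), "base scene",s([(424,468),(510,510),(612,333),(527,299)],0))
E
```

```text
scene [[403.8230139272389, -202.78075908227157], [417.77459096882217, -149.25533308986934], [510.46557931920347, -164.2513496247861], [493.41660862089816, -219.85022618125714]] [ 456.4 -184.    18. ] [np.float64(91.20514742696841), np.float64(55.313811382107474), np.float64(93.896218418454), np.float64(58.15412690612232)]
side [[492.152510408994, -220.87784968498534], [403.3579968611362, -199.43880476070547], [414.9306858113552, -153.99557247960104], [501.83585425919273, -169.78296269424322]] [ 453.1 -186.    18. ] [np.float64(52.004371207792616), np.float64(91.34603594828835), np.float64(46.89365084628123), np.float64(88.32751549056724)]
holes [[ 427.1 -181.3   18. ]
 [ 482.2 -192.5   18. ]] [[ 481.8 -193.3   18. ]
 [ 426.8 -181.2   18. ]]
strap [[ 579.  -233.9    6. ]
 [ 633.3 -216.4    6. ]] [[ 633.3 -216.6    6. ]
 [ 580.3 -234.7    6. ]]
resttop side [[650.5  64.6  94. ]
 [648.7  91.   94. ]]
crest side [[611.   31.4  65. ]
 [604.9 117.6  65. ]]
rest top scene
base corner side [[664.  114.9   0. ]] base scene [[662.3  41.3   0. ]
 [662.  116.5   0. ]
 [458.5 100.9  -0. ]
 [461.9  22.6   0. ]]
```

```bash
cat >> h.py <<'E'
def rel(tp,te,cur=None):
    """shift cm & rotvec in tool axes from current measured pose to target"""
    s=telemetry.sense()
    p,e=(s["tool_pos"],s["tcp_rot"]) if cur is None else cur
    R=Ro.from_euler('xyz',e,degrees=True); 
    Rt=te if isinstance(te,Ro) else Ro.from_euler('xyz',te,degrees=True)
    sh=R.inv().apply(np.array(tp)-p)/10; rv=(R.inv()*Rt).as_rotvec()
    print("shift cm",sh.round(3).tolist(),"turn",rv.round(4).tolist())
E
python3 - <<'E'
from h import *
rel([560,-30,225],[180,0,0],([252.213,-544.421,242.292],[180,0,24.855]))
E
```

```text
shift cm [49.55, -33.74, 1.729] turn [0.0, -0.0, 0.4338]
```

```bash
python3 -m inch '[[[49.6,-33.7,1.7],[0,0,0.434],1],[[49.6,-33.7,1.7],[0,0,0.434],1],[[49.6,-33.7,1.7],[0,0,0.434],1],[[49.6,-33.7,1.7],[0,0,0.434],1],[[49.6,-33.7,1.7],[0,0,0.434],1],[[49.6,-33.7,1.7],[0,0,0.434],1],[[49.6,-33.7,1.7],[0,0,0.434],1],[[49.6,-33.7,1.7],[0,0,0.434],1],[[49.6,-33.7,1.7],[0,0,0.434],1],[[49.6,-33.7,1.7],[0,0,0.434],1],[[49.6,-33.7,1.7],[0,0,0.434],1],[[49.6,-33.7,1.7],[0,0,0.434],1],[[49.6,-33.7,1.7],[0,0,0.434],1],[[49.6,-33.7,1.7],[0,0,0.434],1],[[49.6,-33.7,1.7],[0,0,0.434],1],[[49.6,-33.7,1.7],[0,0,0.434],1]]'
python3 - <<'E'
from h import *
s=telemetry.sense(); print(s["time"],s["tool_pos"],s["tcp_rot"],s["joint_pos"],s["ft_force"])
im=viewer.snapshot("wrist")[:,:,::-1]; cv2.imwrite("pics/w1.png",im)
np.savez("w1pose.npz",p=s["tool_pos"],e=s["tcp_rot"])
E
```

```text
time: 1.75
tool_pos: [560.2, -31.4, 225.3]
tcp_rot: [180.0, 0.0, -0.1]
ft_force: [-0.2, -0.5, -0.6]
finger_gap: 85.6
1.75 [560.1783884  -31.40861365 225.30654889] [ 1.79984338e+02  1.01046928e-02 -1.06868185e-01] [-8.43428959e+00  1.94191434e+00  9.28780359e+01 -1.70201821e-02
  8.51877799e+01  8.16740062e+01] [-0.24568241 -0.53171496 -0.57816007]
```

View pics/w1.png

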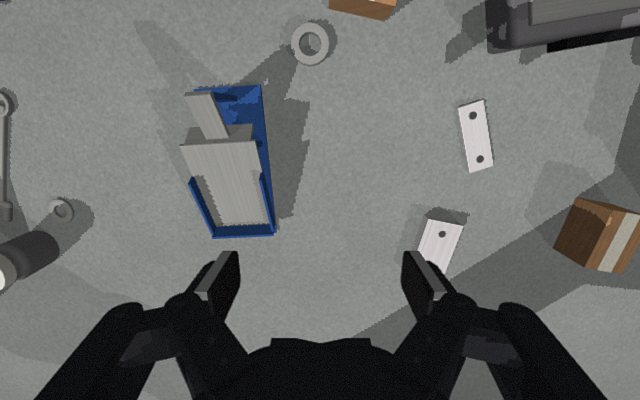

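Run:
```python
import cv2
a=cv2.imread("pics/w1.png")
def c(im,x0,y0,w,h,s,n): cv2.imwrite(n,cv2.resize(im[y0:y0+h,x0:x0+w],None,fx=s,fy=s,interpolation=cv2.INTER_CUBIC))
c(a,170,75,120,90,6,"pics/w1a.png");c(a,170,155,120,90,6,"pics/w1b.png");c(a,390,190,120,90,5,"pics/w1c.png")
```

```text
(no output)
```

View pics/w1a.png

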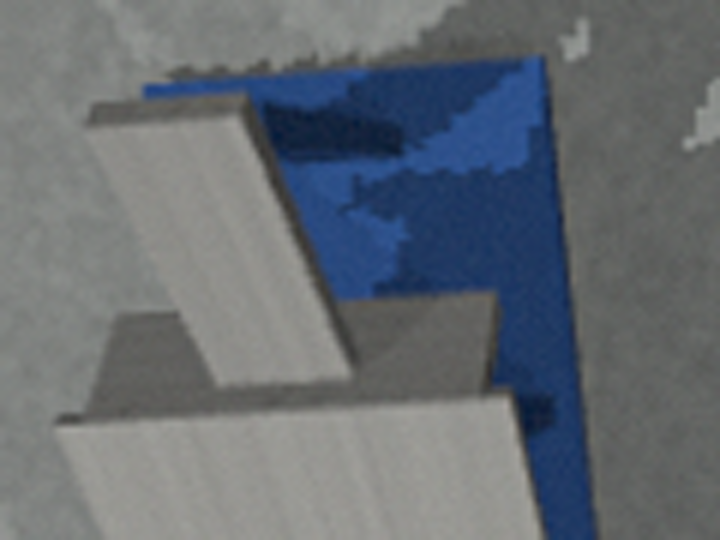

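View pics/w1b.png

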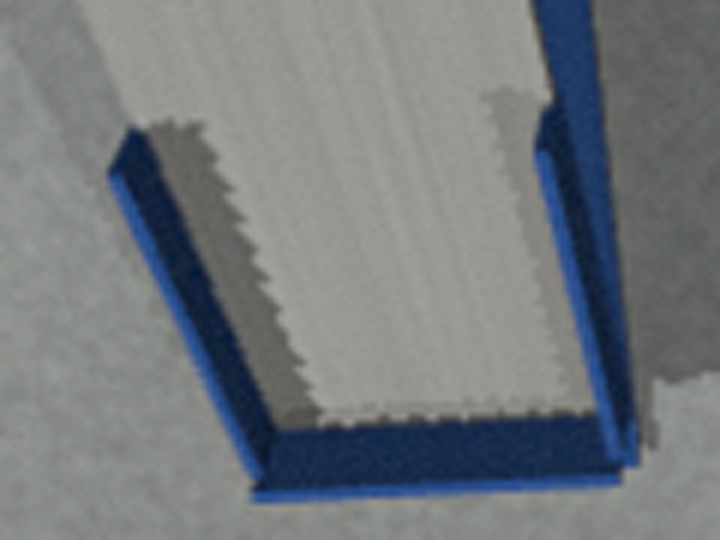

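View pics/w1c.png

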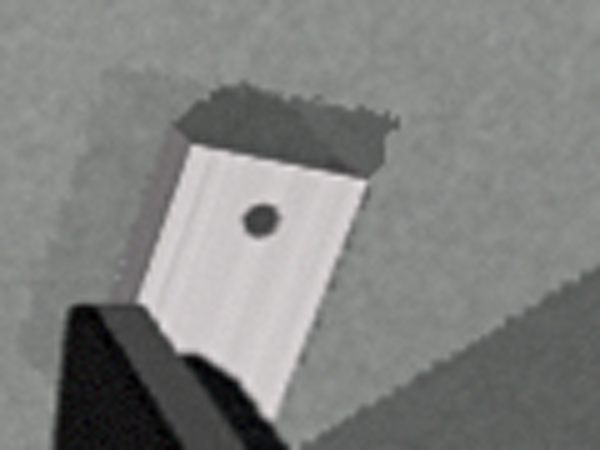

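Run:
```python
from h import *
np.set_printoptions(precision=1,suppress=True)
z=np.load("w1pose.npz"); W=cam("wrist",(z["p"],z["e"])); np.save("w1T.npy",W[2])
a=lambda p,h:px2plane(W,crop(p,170,75,6),h)
b=lambda p,h:px2plane(W,crop(p,170,155,6),h)
c=lambda p,h:px2plane(W,crop(p,390,190,5),h)
def seg(n,P):
    d=P[0]-P[1]; print(n,P[:,:2].tolist(),"mid",P.mean(0),"len",np.linalg.norm(d),"normal yaw",np.degrees(np.arctan2(-d[0],d[1])))
seg("rest top",a([(90,125),(241,112)],94))
seg("crest",a([(57,423),(513,397)],65))
seg("tongue foot",a([(215,388),(352,376)],59))
seg("base +x edge",a([(145,86),(545,56)],0))
seg("stop top",b([(252,497),(618,480)],18+3))
print("base right edge",a([(545,56),(598,540)],0))
print("bracket end",c([(190,145),(369,181)],18),"hole",c([(262,220)],18))
```

```text
rest top [[651.1974155509453, 88.68222794971787], [652.7005534705387, 65.7917399856474]] mid [651.9  77.2  94. ] len 22.939787767949703 normal yaw 3.7570185318661458
crest [[604.0983253989938, 114.51956106909623], [607.9500280908773, 34.79303880832981]] mid [606.   74.7  65. ] len 79.81950867690897 normal yaw 2.7658908028209215
tongue foot [[609.2482256088058, 88.49923849925034], [611.1258577569114, 64.10984016084839]] mid [610.2  76.3  59. ] len 24.461566871172487 normal yaw 4.402265834578512
base +x edge [[663.4600247711503, 119.67027187926416], [668.1570630599747, 38.9042194764485]] mid [665.8  79.3  -0. ] len 80.90251781879874 normal yaw 3.3283499204383715
stop top [[478.3150574238566, 111.52837118993645], [482.54460183472946, 30.441435910870158]] mid [480.4  71.   21. ] len 81.19716817029416 normal yaw 2.985877135360161
base right edge [[668.2  38.9   0. ]
 [571.2  33.5   0. ]]
bracket end [[ 503.4 -171.9   18. ]
 [ 493.  -221.    18. ]] hole [[ 482.  -193.8   18. ]]
```

Run:
```python
from h import *
s=telemetry.sense(); print(s["tool_pos"],s["tcp_rot"])
rel([454.3,-187.2,80],[180,0,-12])
```

```text
[560.2206155  -31.4805489  225.39236366] [ 1.79987273e+02 -1.10840915e-03 -1.24252509e-01]
shift cm [-10.559, 15.592, 14.542] turn [0.0002, -0.0, 0.2073]
```

```bash
python3 -m inch '[[[-10.56,15.59,10],[0,0,0.207],1],[[-10.56,15.59,14.5],[0,0,0.207],1],[[-10.56,15.59,14.5],[0,0,0.207],1],[[-10.56,15.59,14.5],[0,0,0.207],1],[[-10.56,15.59,14.5],[0,0,0.207],1],[[-10.56,15.59,14.5],[0,0,0.207],1],[[-10.56,15.59,14.5],[0,0,0.207],1],[[-10.56,15.59,14.5],[0,0,0.207],1],[[-10.56,15.59,14.5],[0,0,0.207],1],[[-10.56,15.59,14.5],[0,0,0.207],1]]'
python3 - <<'E'
from h import *
s=telemetry.sense(); print(s["time"],s["tool_pos"],s["tcp_rot"],s["ft_force"])
im=viewer.snapshot("wrist")[:,:,::-1]; cv2.imwrite("pics/w2.png",im)
np.savez("w2pose.npz",p=s["tool_pos"],e=s["tcp_rot"])
rel([454.3,-187.2,12],[180,0,-12])
# predicted web corners
W=cam("wrist",(s["tool_pos"],s["tcp_rot"]))
R=Ro.from_euler('z',-12,degrees=True)
print(proj(W,R.apply([[45,25,18],[45,-25,18],[28,0,18]])+[454.3,-187.2,0]))
E
```

```text
time: 2.8
tool_pos: [456.1, -185.8, 81.4]
tcp_rot: [180.0, -0.1, -11.8]
ft_force: [0.2, 0.2, 0.1]
finger_gap: 85.2
2.8 [ 456.1278622  -185.82703465   81.4104532 ] [ 1.79972730e+02 -1.13220414e-01 -1.18066132e+01] [0.20115279 0.21412472 0.13759863]
shift cm [-0.141, 0.17, 6.917] turn [0.0004, -0.0015, 0.0033]
[[286.24588856 161.05565842]
 [357.77984452 161.34571176]
 [321.88146939 184.76486483]]
```

View pics/w2.png

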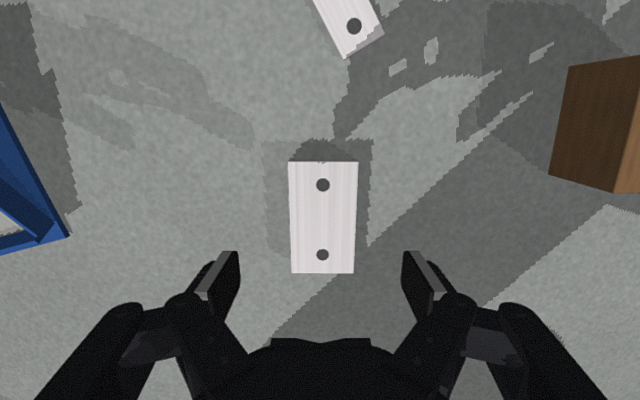

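```bash
python3 -m inch '[[[-0.05,0.1,3],[0,0,0.003],1],[[-0.1,0.15,5],[0,0,0.003],1],[[-0.1,0.15,6],[0,0,0.003],1],[[-0.1,0.15,6.6],[0,0,0.003],1],[[-0.1,0.15,6.7],[0,0,0.003],1],[[-0.1,0.15,6.7],[0,0,0.003],1],[[-0.1,0.15,6.7],[0,0,0.003],1],[[-0.1,0.15,6.7],[0,0,0.003],1]]' 40
python3 - <<'E'
from h import *
s=telemetry.sense(); print(s["tool_pos"],s["tcp_rot"],s["ft_force"])
rel([454.3,-187.2,12],[180,0,-12])
E
```

```text
time: 3.65
tool_pos: [454.4, -187.7, 14.2]
tcp_rot: [180.0, -0.1, -12.0]
ft_force: [-0.4, -0.1, 0.4]
finger_gap: 85.2
[ 454.39675574 -187.66538484   14.19383423] [ 1.79976772e+02 -8.73678366e-02 -1.20457413e+01] [-0.37349587 -0.14313631  0.41807143]
shift cm [-0.02, -0.044, 0.219] turn [0.0004, -0.0015, -0.0008]
```

```bash
python3 -m inch '[[[0,0,0.2],[0,0,0],1],[[0,0,0.2],[0,0,0],0.4],[[0,0,0.2],[0,0,0],0.4],[[0,0,0.2],[0,0,0],0.4],[[0,0,0.2],[0,0,0],0.4],[[0,0,0.2],[0,0,0],0.4],[[0,0,0.2],[0,0,0],0.4],[[0,0,0.2],[0,0,0],0.4],[[0,0,0.2],[0,0,0],0.3]]' 40
python3 - <<'E'
from h import *
s=telemetry.sense(); print(s["tool_pos"],s["tcp_rot"],s["ft_force"])
im=viewer.snapshot("wrist")[:,:,::-1]; cv2.imwrite("pics/w3.png",im)
E
```

```text
time: 4.55
tool_pos: [453.8, -187.4, 11.5]
tcp_rot: [180.0, -0.0, -12.0]
ft_force: [-1.0, 1.1, 5.8]
finger_gap: 49.0
[ 453.82449457 -187.37946368   11.49517791] [ 1.79994579e+02 -1.20000025e-02 -1.20435118e+01] [-1.03998735  1.09059828  5.81948717]
```

View pics/w3.png

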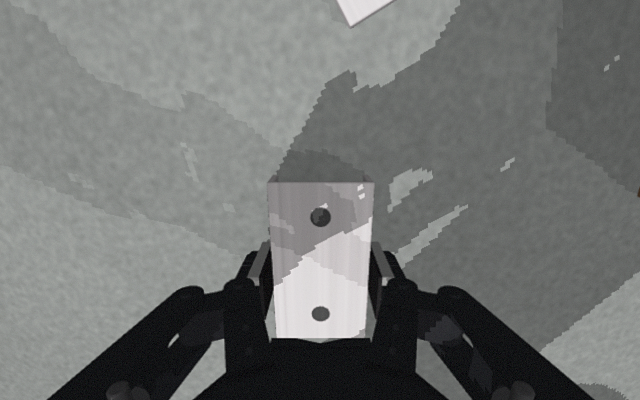

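```bash
cat >> h.py <<'E'
FO=np.array([606,74.9,0.]); FR=Ro.from_euler('z',3,degrees=True)
a40=np.radians(40)
TR=FR*Ro.from_matrix(np.array([[np.cos(a40),0,np.sin(a40)],[0,-1,0],[np.sin(a40),0,-np.cos(a40)]]))
def seat(up=0,back=0,ahead=2.5,dx=0,side=0):
    # tcp for bracket raised 'up' along slope and 'back' off the tongue
    c=FO+FR.apply([42.9,side,83.6]); tx,tz=TR.apply([1,0,0]),TR.apply([0,0,1])
    return c+tx*(up+dx)-tz*(back+ahead)
E
python3 - <<'E'
from h import *
print(TR.as_matrix().round(3), seat(), seat(6,60))
rel(seat(6,60)+[0,0,30],TR); rel(seat(6,60),TR)
E
python3 -m inch '[[[0,0,-3],[0,0,0],0.3],[[0,0,-8],[0,0,0],0.3],[[0,0,-13],[0,0,0],0.3],[[0,0,-16],[0,0,0],0.3],[[0,0,-16],[0,0,0],0.3],[[0,0,-16],[0,0,0],0.3],[[0,0,-16],[0,0,0],0.3]]'
python3 - <<'E'
from h import *
s=telemetry.sense(); print(s["tool_pos"],s["tcp_rot"],s["ft_force"])
im=viewer.snapshot("wrist")[:,:,::-1]; cv2.imwrite("pics/w4.png",im)
rel(seat(6,60)+[0,0,30],TR); rel(seat(6,60),TR)
W=cam("wrist",(s["tool_pos"],s["tcp_rot"]))
T=Ro.from_euler('xyz',s["tcp_rot"],degrees=True)
print(proj(W,T.apply([[45,25,-6.5],[45,-25,-6.5],[-45,25,-6.5],[-45,-25,-6.5],[28,0,-6.5],[-28,0,-6.5]])+s["tool_pos"]))
E
```

```text
[[ 0.765  0.052  0.642]
 [ 0.04  -0.999  0.034]
 [ 0.643  0.    -0.766]] [647.23644031  77.06111026  85.51511111] [613.31200645  75.28320602 135.33450335]
shift cm [10.12, -29.014, -15.382] turn [0.0917, 0.6938, -0.2517]
shift cm [10.12, -29.014, -12.382] turn [0.0917, 0.6938, -0.2517]
time: 5.3
tool_pos: [452.4, -186.6, 168.8]
tcp_rot: [-179.9, 0.2, -12.0]
ft_force: [-0.3, -0.4, -3.4]
finger_gap: 49.1
[ 452.3674874  -186.56124723  168.79537309] [-179.93420665    0.21873651  -12.04423608] [-0.30460078 -0.43427967 -3.35198759]
shift cm [10.288, -28.962, 0.322] turn [0.0899, 0.6981, -0.2525]
shift cm [10.301, -28.958, 3.322] turn [0.0899, 0.6981, -0.2525]
[[373.46741836 183.93254391]
 [264.56102936 183.86196366]
 [363.5997246  339.45738846]
 [274.61382249 339.41107679]
 [319.03256467 218.46143593]
 [319.09057487 314.89558295]]
```

View pics/w4.png

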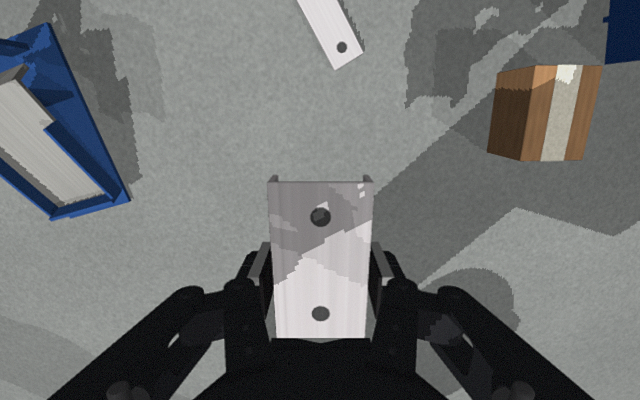

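```bash
python3 -m inch '[[[0,-2,-2],[0,0,0],0.3],[[1,-6,-2.5],[0.01,0.07,-0.025],0.3],[[2,-10,-2.5],[0.03,0.21,-0.075],0.3],[[4,-14,-2],[0.04,0.33,-0.12],0.3],[[6,-18,-1.5],[0.06,0.45,-0.16],0.3],[[8,-22,-1],[0.075,0.57,-0.2],0.3],[[9.5,-26,0],[0.09,0.69,-0.25],0.3],[[10.3,-29,0.3],[0.09,0.698,-0.2525],0.3],[[10.3,-29,0.3],[0.09,0.698,-0.2525],0.3],[[10.3,-29,0.3],[0.09,0.698,-0.2525],0.3],[[10.3,-29,0.3],[0.09,0.698,-0.2525],0.3],[[10.3,-29,0.3],[0.09,0.698,-0.2525],0.3],[[10.3,-29,0.3],[0.09,0.698,-0.2525],0.3]]'
python3 - <<'E'
from h import *
s=telemetry.sense(); print(s["tool_pos"],s["tcp_rot"],s["ft_force"],TR.as_euler('xyz',degrees=True),s["joint_pos"])
for n in ("wrist","side","scene"):
    cv2.imwrite(f"pics/{n}5.png",viewer.snapshot(n)[:,:,::-1])
rel(seat(6,25),TR); rel(seat(6,0),TR)
E
```

```text
time: 6.65
tool_pos: [615.1, 73.8, 168.7]
tcp_rot: [179.8, -40.2, 3.0]
ft_force: [-0.5, 0.5, -1.5]
finger_gap: 49.1
[615.14596956  73.84640866 168.68540557] [179.83106366 -40.23495059   3.02786345] [-0.52373747  0.51729349 -1.49877181] [180. -40.   3.] [  1.7165088  -18.82506195 126.7217775    1.28400442  31.87923467
  87.90849523]
shift cm [-2.303, -0.129, 5.932] turn [0.0023, -0.0042, 0.0007]
shift cm [-2.313, -0.135, 8.432] turn [0.0023, -0.0042, 0.0007]
```

View pics/wrist5.png

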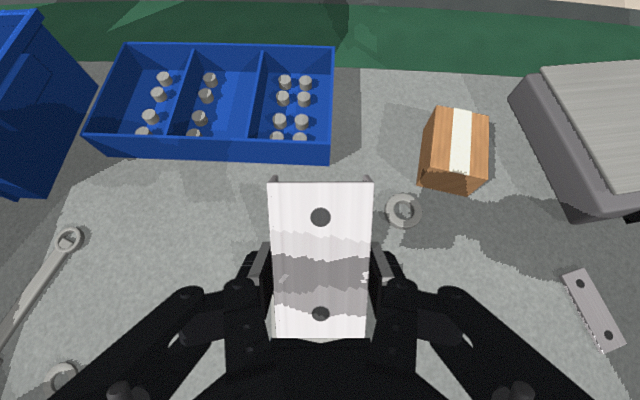

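View pics/side5.png

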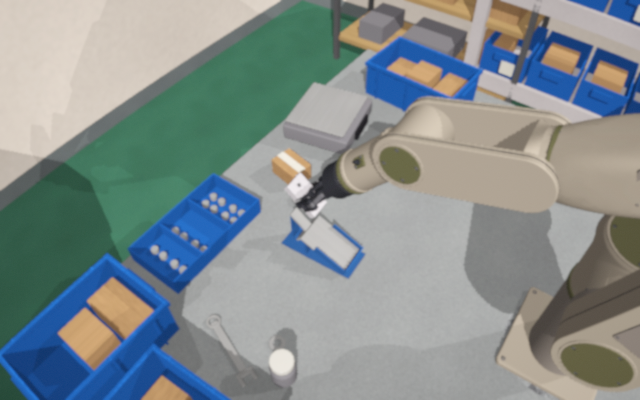

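```bash
python3 -m inch '[[[-0.8,-0.1,2],[0,-0.004,0],0.3],[[-1.8,-0.13,4],[0,-0.004,0],0.3],[[-2.1,-0.13,5.5],[0,-0.004,0],0.3],[[-2.1,-0.13,5.9],[0.002,-0.004,0],0.3],[[-2.1,-0.13,5.9],[0.002,-0.004,0],0.3],[[-2.1,-0.13,5.9],[0.002,-0.004,0],0.3],[[-2.1,-0.13,5.9],[0.002,-0.004,0],0.3]]'
python3 - <<'E'
from h import *
s=telemetry.sense(); print(s["tool_pos"],s["tcp_rot"],s["ft_force"])
c=lambda im,x0,y0,w,h,sc: cv2.resize(im[y0:y0+h,x0:x0+w],None,fx=sc,fy=sc,interpolation=cv2.INTER_CUBIC)
cv2.imwrite("pics/side6.png",c(viewer.snapshot("side")[:,:,::-1],250,140,130,130,5))
cv2.imwrite("pics/scene6.png",c(viewer.snapshot("scene")[:,:,::-1],300,170,100,90,6))
rel(seat(6,2),TR); rel(seat(-1,0),TR)
E
```

```text
time: 7.5
tool_pos: [637.5, 77.1, 111.2]
tcp_rot: [179.9, -40.1, 3.1]
ft_force: [0.5, 0.0, -2.7]
finger_gap: 49.0
[637.53008145  77.12570379 111.17520501] [179.94599187 -40.09477001   3.10578955] [ 0.47325076  0.02978858 -2.74804034]
shift cm [-0.284, 0.062, 2.378] turn [-0.0003, -0.0014, 0.0015]
shift cm [-0.984, 0.061, 2.577] turn [-0.0003, -0.0014, 0.0015]
```

View pics/side6.png

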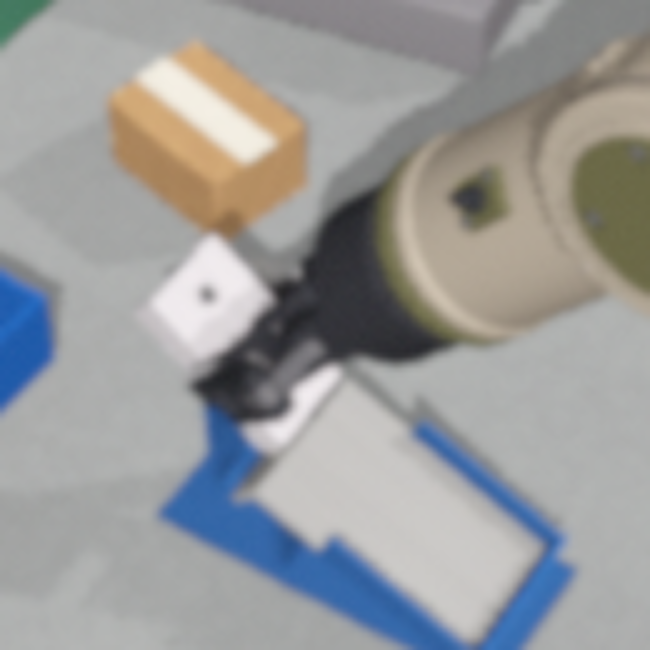

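View pics/scene6.png

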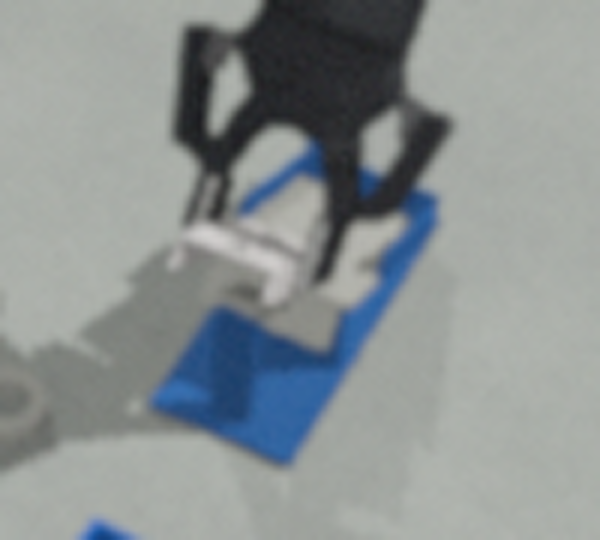

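```bash
python3 -m inch '[[[-0.1,0.05,0.5],[0,0,0],0.3],[[-0.2,0.06,1],[0,0,0],0.3],[[-0.2,0.06,1.5],[0,0,0],0.3],[[-0.2,0.06,1.9],[0,0,0],0.3],[[-0.2,0.06,2.1],[0,0,0],0.3],[[-0.2,0.06,2.1],[0,0,0],0.3],[[-0.2,0.06,2.1],[0,0,0],0.3]]'
python3 - <<'E'
from h import *
s=telemetry.sense(); print(s["tool_pos"],s["tcp_rot"],s["ft_force"], TR.inv().apply(s["ft_force"]))
rel(seat(6,0),TR); rel(seat(0,0),TR)
E
```

```text
time: 8.3
tool_pos: [648.9, 77.2, 92.2]
tcp_rot: [179.9, -40.0, 3.1]
ft_force: [-0.8, -0.2, -1.9]
finger_gap: 48.7
[648.87507927  77.21110057  92.17657522] [179.94721301 -39.96729573   3.11237982] [-0.76946167 -0.20367451 -1.93187716] [-1.83858638  0.16312487  0.97912937]
shift cm [0.046, 0.007, 0.405] turn [-0.0003, 0.0006, 0.0015]
shift cm [-0.554, 0.006, 0.405] turn [-0.0003, 0.0006, 0.0015]
```

```bash
python3 -m inch '[[[0,0,0.15],[0,0,0],0.3],[[0,0,0.3],[0,0,0],0.3],[[0,0,0.3],[0,0,0],0.3],[[0,0,0.3],[0,0,0],0.3]]'
python3 - <<'E'
from h import *
s=telemetry.sense(); print(s["tool_pos"],TR.inv().apply(s["ft_force"]))
rel(seat(0,0),TR)
E
python3 -m inch '[[[-0.15,0,0],[0,0,0],0.3],[[-0.3,0,0],[0,0,0],0.3],[[-0.4,0,0],[0,0,0],0.3],[[-0.4,0,0],[0,0,0],0.3],[[-0.4,0,0],[0,0,0],0.3]]'
python3 - <<'E'
from h import *
s=telemetry.sense(); print(s["tool_pos"],TR.inv().apply(s["ft_force"]))
rel(seat(0,0),TR)
E
```

```text
time: 8.7
tool_pos: [650.8, 77.3, 90.0]
tcp_rot: [179.9, -40.0, 3.1]
ft_force: [0.8, -0.0, -2.1]
finger_gap: 49.2
[650.8203027   77.27749637  90.0256643 ] [-0.68455295  0.05611336  2.11384477]
shift cm [-0.565, 0.002, 0.115] turn [-0.0003, 0.0003, 0.0015]
time: 9.2
tool_pos: [647.7, 77.1, 87.4]
tcp_rot: [179.9, -40.0, 3.1]
ft_force: [0.7, -0.3, -2.5]
finger_gap: 49.0
[647.72706793  77.10129952  87.42767106] [-1.12933488  0.36800051  2.33921962]
shift cm [-0.161, 0.001, 0.115] turn [-0.0003, 0.0003, 0.0014]
```

```bash
python3 -m inch '[[[0,0,0.1],[0,0,0],0.3],[[0,0,0.15],[0,0,0],0.3],[[0,0,0.15],[0,0,0],0.3]]'
python3 - <<'E'
from h import *
s=telemetry.sense(); print(s["tool_pos"],TR.inv().apply(s["ft_force"]))
rel(seat(0,0),TR)
E
python3 -m inch '[[[-0.1,0,0],[0,0,0],0.3],[[-0.2,0,0],[0,0,0],0.3],[[-0.2,0,0],[0,0,0],0.3]]'
python3 - <<'E'
from h import *
s=telemetry.sense(); print(s["tool_pos"],TR.inv().apply(s["ft_force"]))
rel(seat(0,0),TR)
c=lambda im,x0,y0,w,h,sc: cv2.resize(im[y0:y0+h,x0:x0+w],None,fx=sc,fy=sc,interpolation=cv2.INTER_CUBIC)
cv2.imwrite("pics/side7.png",c(viewer.snapshot("side")[:,:,::-1],260,150,100,100,6))
cv2.imwrite("pics/scene7.png",c(viewer.snapshot("scene")[:,:,::-1],300,170,100,90,6))
E
```

```text
time: 9.5
tool_pos: [648.7, 77.2, 86.7]
tcp_rot: [179.9, -40.0, 3.1]
ft_force: [-13.1, -1.7, 8.8]
finger_gap: 49.0
[648.66733875  77.1547906   86.73479251] [ -4.48216565   0.96423228 -15.20601394]
shift cm [-0.188, 0.002, 0.001] turn [-0.0003, 0.0004, 0.0016]
time: 9.8
tool_pos: [648.2, 77.1, 86.4]
tcp_rot: [179.9, -40.1, 3.1]
ft_force: [-2.4, -1.0, 6.1]
finger_gap: 48.8
[648.23877496  77.12222089  86.41627763] [ 2.04170896  0.89221518 -6.28672017]
shift cm [-0.135, 0.001, 0.004] turn [-0.0003, -0.0023, 0.0016]
```

View pics/side7.png

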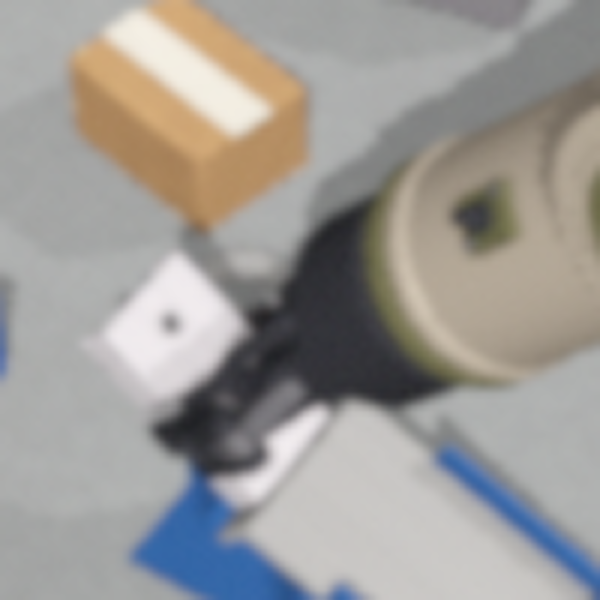

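View pics/scene7.png

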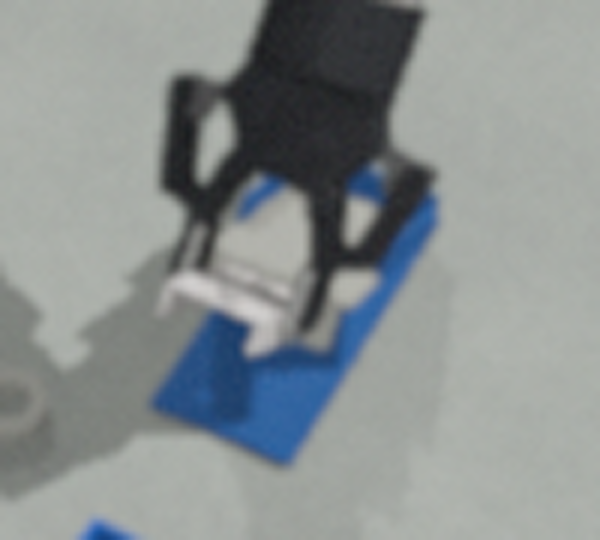

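```bash
python3 -m inch '[[[-0.1,0,0],[0,0,0],0.3],[[-0.15,0,0],[0,0,0],0.3],[[-0.15,0,0],[0,0,0],0.3]]'
python3 - <<'E'
from h import *
s=telemetry.sense(); print(s["tool_pos"],TR.inv().apply(s["ft_force"]))
rel(seat(0,0),TR)
E
```

```text
time: 10.2
tool_pos: [647.2, 77.0, 85.6]
tcp_rot: [179.9, -40.1, 3.1]
ft_force: [-1.6, -0.1, 5.3]
finger_gap: 49.1
[647.2093248  77.0399385  85.5514922] [ 2.18106534  0.02483607 -5.09650568]
shift cm [-0.0, -0.002, 0.005] turn [-0.0002, -0.0026, 0.0015]
```

```bash
python3 -m inch '[[[-0.1,0,0],[0,0,0],0.3],[[-0.1,0,0],[0,0,0],0.3],[[-0.1,0,0],[0,0,0],0.3]]'
python3 - <<'E'
from h import *
s=telemetry.sense(); print(s["tool_pos"],TR.inv().apply(s["ft_force"]))
rel(seat(0,0),TR)
E
```

```text
time: 10.5
tool_pos: [646.7, 77.0, 85.1]
tcp_rot: [179.9, -40.2, 3.1]
ft_force: [0.8, 0.2, 4.5]
finger_gap: 48.6
[646.66857711  77.00834453  85.10596102] [ 3.53172124 -0.20380691 -2.92675184]
shift cm [0.07, -0.002, 0.005] turn [-0.0002, -0.003, 0.0013]
```

```bash
python3 -m inch '[[[-0.1,0,0],[0,0,0],0.3],[[-0.1,0,0],[0,0,0],0.3],[[-0.1,0,0],[0,0,0],0.3]]'
python3 - <<'E'
from h import *
s=telemetry.sense(); print(s["tool_pos"],TR.inv().apply(s["ft_force"]))
rel(seat(0,0),TR)
E
```

```text
time: 10.8
tool_pos: [646.6, 76.9, 85.2]
tcp_rot: [180.0, -40.3, 3.1]
ft_force: [5.5, 0.8, 4.0]
finger_gap: 49.0
[646.61543852  76.93011692  85.21952367] [ 6.79457141 -0.47833704  0.45008259]
shift cm [0.067, -0.01, 0.018] turn [-0.0002, -0.0047, 0.0011]
```

```bash
python3 -m inch '[[[0.05,0,0],[0,0,0],0.3],[[0.05,0,0],[0,0,0],0.62],[[0.05,0,0],[0,0,0],0.7],[[0.05,0,0],[0,0,0],0.8],[[0.05,0,0],[0,0,0],1],[[0.05,0,0],[0,0,0],1],[[0.05,0,0],[0,0,0],1],[[0.05,0,0],[0,0,0],1]]'
python3 - <<'E'
from h import *
s=telemetry.sense(); print(s["tool_pos"],TR.inv().apply(s["ft_force"]))
cv2.imwrite("pics/w8.png",viewer.snapshot("wrist")[:,:,::-1])
W=cam("wrist",(s["tool_pos"],s["tcp_rot"]))
B=TR
c0=FO+FR.apply([42.9,0,83.6])
P=TR.apply([[45,25,-9],[45,-25,-9],[-45,25,-9],[-45,-25,-9],[28,0,-9],[-28,0,-9]])+c0
print(proj(W,P).round(1))
E
```

```text
time: 11.6
tool_pos: [644.8, 76.9, 83.0]
tcp_rot: [179.9, -40.0, 3.1]
ft_force: [0.3, 0.7, 0.1]
finger_gap: 84.9
[644.84114631  76.94181757  83.00931652] [ 0.29862104 -0.72094238  0.09980461]
[[374.6 176.2]
 [264.8 175.9]
 [364.2 334.2]
 [274.6 333.9]
 [319.6 211.2]
 [319.5 309.1]]
```

View pics/w8.png

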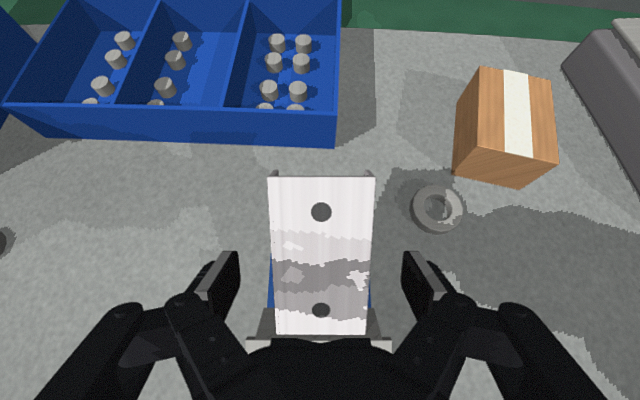

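Run:
```python
from h import *
D=cam("side"); S=cam("scene")
print(px2plane(D,[(262,205),(213,176),(185,290)],60)); print(px2plane(S,[(316,260),(287,303),(411,307)],60))
print("collar",px2plane(D,[(300,198)],12))
DN=Ro.from_euler('xyz',[180,0,93],degrees=True)
t=FO+FR.apply([130,0,235]); print(t)
rel(t,DN)
t=FO+FR.apply([20,0,260]); rel(t,DN)
```

```text
[[743.85895989  86.83639496  60.        ]
 [913.0243537   84.37369512  60.        ]
 [727.64853003 369.56293855  60.        ]]
[[786.32921749  83.09952514  60.        ]
 [936.49673729  90.09384338  60.        ]
 [780.95809146 362.47962946  60.        ]]
collar [[707.3080753  -16.99834445  12.        ]]
[735.82183952  81.70367431 235.        ]
shift cm [16.742, 0.026, -5.791] turn [0.546, -0.5457, -1.4995]
shift cm [9.919, 0.013, -14.775] turn [0.546, -0.5457, -1.4995]
```

Run:
```python
from h import *
D=cam("side"); S=cam("scene")
for z in (0,20,40,60,80,100): print(z,px2plane(D,[(260,207)],z)[0],px2plane(S,[(316,260)],z)[0])
import cv2
im=cv2.imread("pics/side5.png")[150:290,120:280]; cv2.imwrite("pics/bin.png",cv2.resize(im,None,fx=4,fy=4,interpolation=cv2.INTER_CUBIC))
```

```text
0 [7.81120934e+02 5.95587539e+01 1.13686838e-13] [7.51156465e+02 6.17676011e+01 1.13686838e-13]
20 [768.6771385   71.23716607  20.        ] [762.88071596  68.87824243  20.        ]
40 [756.23334295  82.91557826  40.        ] [774.60496672  75.98888378  40.        ]
60 [743.78954741  94.59399044  60.        ] [786.32921749  83.09952514  60.        ]
80 [731.34575186 106.27240262  80.        ] [798.05346825  90.2101665   80.        ]
100 [718.90195632 117.95081481 100.        ] [809.77771901  97.32080785 100.        ]
```

View pics/bin.png

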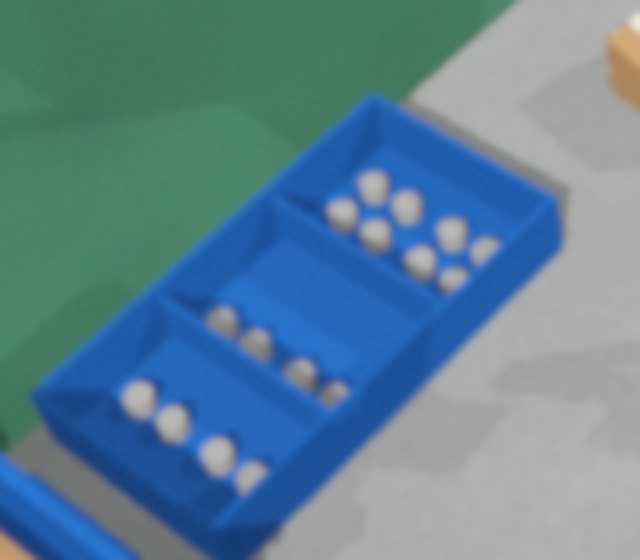

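```bash
python3 -m inch '[[[0,0,-1],[0,0,0],1],[[0,0,-4],[0,0,0],1],[[0,0,-8],[0,0,0],1],[[0,0,-12],[0,0,0],1],[[2,0,-13.5],[0.05,-0.05,-0.13],0.5],[[4,0,-14.8],[0.1,-0.1,-0.27],0],[[7,0,-14.8],[0.15,-0.15,-0.4],0],[[9.9,0,-14.8],[0.2,-0.2,-0.54],0],[[9.9,0,-14.8],[0.25,-0.25,-0.68],0],[[9.9,0,-14.8],[0.3,-0.3,-0.82],0],[[9.9,0,-14.8],[0.35,-0.35,-0.96],0],[[9.9,0,-14.8],[0.4,-0.4,-1.1],0],[[9.9,0,-14.8],[0.45,-0.45,-1.24],0],[[9.9,0,-14.8],[0.5,-0.5,-1.37],0],[[9.9,0,-14.8],[0.546,-0.546,-1.5],0],[[9.9,0,-14.8],[0.546,-0.546,-1.5],0],[[9.9,0,-14.8],[0.546,-0.546,-1.5],0],[[9.9,0,-14.8],[0.546,-0.546,-1.5],0],[[9.9,0,-14.8],[0.546,-0.546,-1.5],0]]'
python3 - <<'E'
from h import *
s=telemetry.sense(); print(s["tool_pos"],s["tcp_rot"],s["joint_pos"])
c=lambda im,x0,y0,w,h,sc: cv2.resize(im[y0:y0+h,x0:x0+w],None,fx=sc,fy=sc,interpolation=cv2.INTER_CUBIC)
cv2.imwrite("pics/side9.png",c(viewer.snapshot("side")[:,:,::-1],250,140,130,130,5))
cv2.imwrite("pics/w9.png",viewer.snapshot("wrist")[:,:,::-1])
DN=Ro.from_euler('xyz',[180,0,93],degrees=True)
rel(FO+FR.apply([135,0,235]),DN)
rel(FO+FR.apply([135,0,115]),DN)
E
```

```text
time: 13.55
tool_pos: [625.5, 75.8, 260.1]
tcp_rot: [180.0, -0.0, 92.9]
ft_force: [-0.1, 0.4, -0.3]
finger_gap: 0.2
[625.53719317  75.8434669  260.09102817] [ 1.79975525e+02 -2.28208837e-03  9.29328181e+01] [ 2.25096978e+00  1.17152106e+01  7.87011956e+01  2.57325970e-03
  8.95591477e+01 -6.81867090e-01]
shift cm [0.03, 11.547, 2.536] turn [0.0005, 0.0001, -0.0008]
shift cm [0.031, 11.54, 14.536] turn [0.0005, 0.0001, -0.0008]
```

View pics/side9.png

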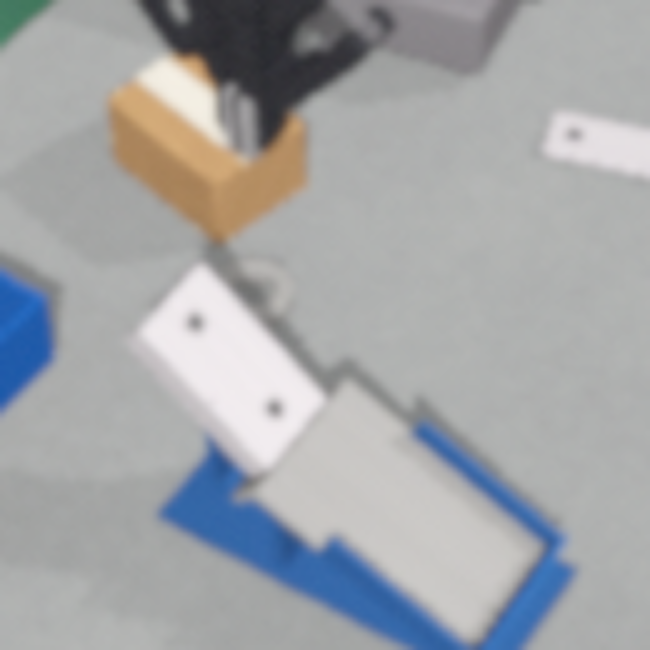

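View pics/w9.png

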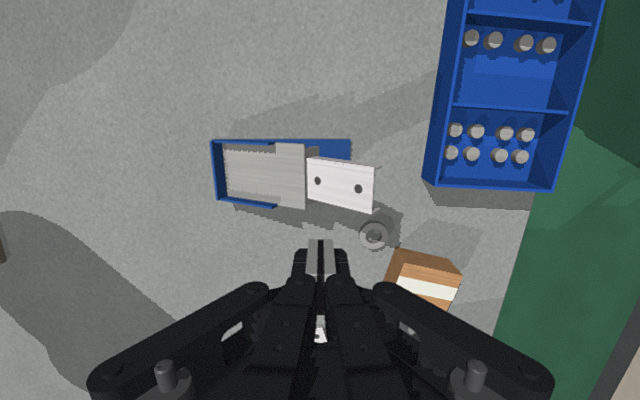

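```bash
python3 -m inch '[[[0,4,2],[0.13,0,0],0],[[0,8,2.5],[0.262,0,0],0],[[0.03,11.5,2.5],[0.262,0,0],0],[[0.03,11.5,2.5],[0.262,0,0],0],[[0.03,11.5,2.5],[0.262,0,0],0],[[0.03,11.5,2.5],[0.262,0,0],0]]'
python3 - <<'E'
from h import *
s=telemetry.sense(); print(s["tool_pos"],s["tcp_rot"],s["joint_pos"])
DT=Ro.from_euler('xyz',[180,0,93],degrees=True)*Ro.from_rotvec([0.262,0,0])
rel(FO+FR.apply([132,0,114]),DT)
rel(FO+FR.apply([95,0,114]),DT)
E
```

```text
time: 14.25
tool_pos: [740.7, 81.9, 230.8]
tcp_rot: [-164.7, 0.0, 93.0]
ft_force: [0.1, -0.4, 0.2]
finger_gap: -0.1
[740.66240669  81.9443952  230.84855106] [-1.64710079e+02  1.59469284e-02  9.29681273e+01] [  2.44634816  49.37185161  32.86808294  -0.16624664 113.04916049
  -0.56419535]
shift cm [0.004, 2.807, 11.346] turn [-0.0049, 0.0001, -0.0006]
shift cm [0.002, -0.762, 12.322] turn [-0.0049, 0.0001, -0.0006]
```

```bash
python3 -m inch '[[[0,1,4],[0,0,0],0],[[0,2.3,8],[0,0,0],0],[[0,2.8,10.5],[0,0,0],0],[[0,2.8,11.3],[0,0,0],0],[[0,2.8,11.3],[0,0,0],0],[[0,2.8,11.3],[0,0,0],0],[[0,2.8,11.3],[0,0,0],0]]'
python3 - <<'E'
from h import *
s=telemetry.sense(); print(s["tool_pos"],s["tcp_rot"],s["ft_force"])
print("flipper",FR.inv().apply(s["tool_pos"]-FO))
c=lambda im,x0,y0,w,h,sc: cv2.resize(im[y0:y0+h,x0:x0+w],None,fx=sc,fy=sc,interpolation=cv2.INTER_CUBIC)
cv2.imwrite("pics/side10.png",c(viewer.snapshot("side")[:,:,::-1],230,120,140,140,5))
cv2.imwrite("pics/scene10.png",c(viewer.snapshot("scene")[:,:,::-1],280,150,120,110,6))
cv2.imwrite("pics/w10.png",viewer.snapshot("wrist")[:,:,::-1])
DT=Ro.from_euler('xyz',[180,0,93],degrees=True)*Ro.from_rotvec([0.262,0,0])
for x in (95,60,30,10,0): rel(FO+FR.apply([x,0,113.5]),DT)
E
```

```text
time: 14.95
tool_pos: [739.8, 82.3, 122.5]
tcp_rot: [-165.3, 0.0, 93.0]
ft_force: [-0.1, 0.0, 0.9]
finger_gap: 0.1
[739.81103888  82.29657188 122.46170061] [-1.65288890e+02  2.50951231e-02  9.30194899e+01] [-0.10125087  0.00721637  0.85226216]
flipper [134.01476216   0.38330645 122.46170061]
shift cm [-0.039, -3.528, 1.677] turn [0.0029, 0.0005, 0.0003]
shift cm [-0.038, -6.911, 2.574] turn [0.0029, 0.0005, 0.0003]
shift cm [-0.037, -9.811, 3.343] turn [0.0029, 0.0005, 0.0003]
shift cm [-0.036, -11.744, 3.855] turn [0.0029, 0.0005, 0.0003]
shift cm [-0.035, -12.711, 4.112] turn [0.0029, 0.0005, 0.0003]
```

View pics/side10.png

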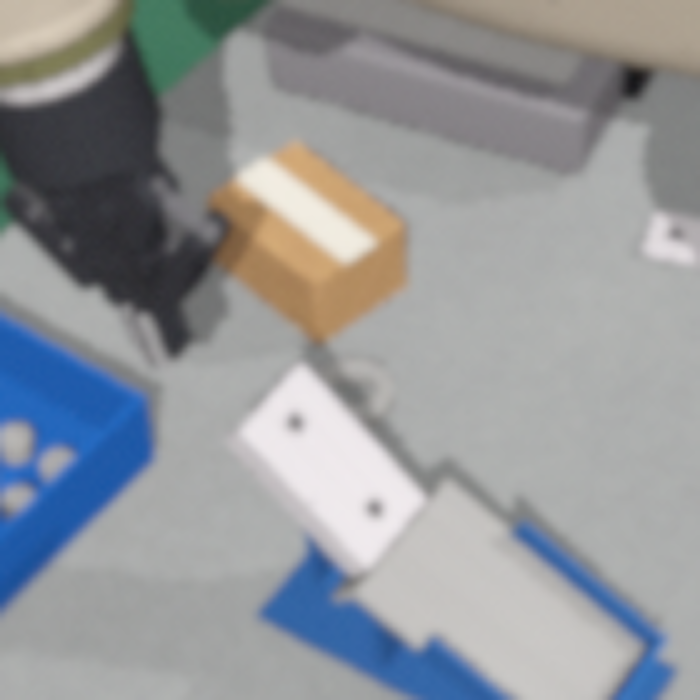

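View pics/scene10.png

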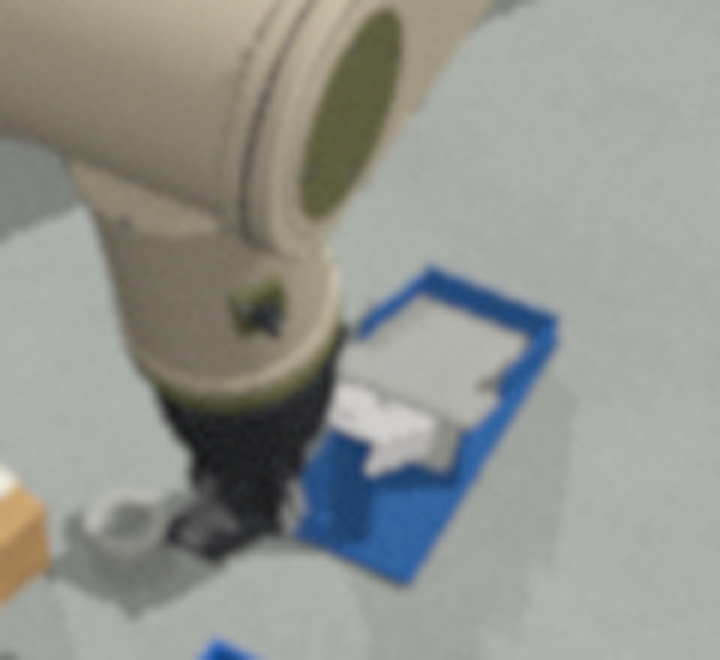

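View pics/w10.png

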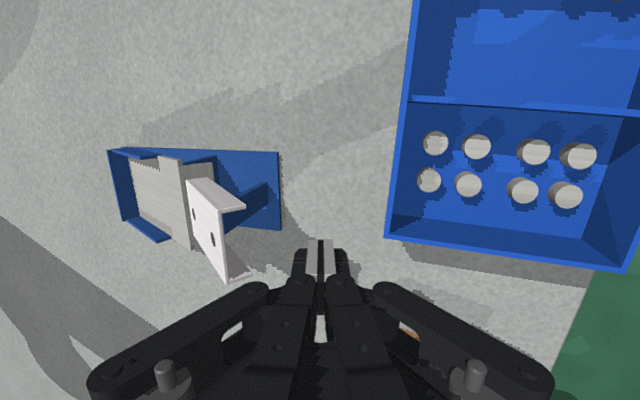

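Run:
```python
from h import *
s=telemetry.sense(); print(s["time"],s["tool_pos"],s["tcp_rot"],s["joint_pos"],s["qd"].round(2))
```

```text
15.1 [739.19429856  82.29519779 120.67387764] [-1.65153583e+02  2.43007957e-02  9.30246314e+01] [  2.48271426  50.18493788  42.95046019  -0.16579213 101.71012287
  -0.55125019] [-0.01  0.7   0.49 -0.1  -0.04 -0.  ]
```

```bash
python3 -m inch '[[[0,-1,0],[0,0,0],0],[[0,-2,0],[0,0,0],0],[[0,-2,0],[0,0,0],0],[[0,-2,0],[0,0,0],0],[[0,-2,0],[0,0,0],0]]'
python3 - <<'E'
from h import *
s=telemetry.sense(); print(s["tool_pos"],s["tcp_rot"],s["ft_force"])
print("flipper",FR.inv().apply(s["tool_pos"]-FO))
DT=Ro.from_euler('xyz',[180,0,93],degrees=True)*Ro.from_rotvec([0.262,0,0])
for x in (100,95,60,30,10,0): rel(FO+FR.apply([x,0,114]),DT)
E
```

```text
time: 15.6
tool_pos: [719.4, 81.2, 124.0]
tcp_rot: [-165.0, 0.0, 93.0]
ft_force: [0.4, -0.0, 0.0]
finger_gap: -0.0
[719.38188885  81.2340592  123.95355278] [-1.65011116e+02  2.20364241e-02  9.30236407e+01] [ 0.37397259 -0.04598819  0.03853725]
flipper [113.55800196   0.39142902 123.95355278]
shift cm [-0.038, -1.052, 1.312] turn [0.0004, 0.0005, 0.0003]
shift cm [-0.038, -1.535, 1.441] turn [0.0004, 0.0005, 0.0003]
shift cm [-0.037, -4.916, 2.347] turn [0.0004, 0.0005, 0.0003]
shift cm [-0.035, -7.814, 3.123] turn [0.0004, 0.0005, 0.0003]
shift cm [-0.034, -9.746, 3.64] turn [0.0004, 0.0005, 0.0003]
shift cm [-0.034, -10.712, 3.898] turn [0.0004, 0.0005, 0.0003]
```

```bash
python3 -m inch '[[[-0.04,0,1],[0,0,0],0],[[-0.04,-0.5,1.2],[0,0,0],0],[[-0.04,-1,1.3],[0,0,0],0],[[-0.04,-1,1.3],[0,0,0],0],[[-0.04,-1,1.3],[0,0,0],0]]'
python3 - <<'E'
from h import *
s=telemetry.sense(); print(s["tool_pos"],s["tcp_rot"],s["ft_force"])
print("flipper",FR.inv().apply(s["tool_pos"]-FO))
cv2.imwrite("pics/w11.png",viewer.snapshot("wrist")[:,:,::-1])
DT=Ro.from_euler('xyz',[180,0,93],degrees=True)*Ro.from_rotvec([0.262,0,0])
for x in (95,90,85,60,50,30,10,0): rel(FO+FR.apply([x,0,114]),DT)
E
```

```text
time: 16.1
tool_pos: [706.0, 80.1, 114.4]
tcp_rot: [-165.0, 0.0, 93.0]
ft_force: [0.8, 0.2, 0.9]
finger_gap: 0.1
[705.98550219  80.14361567 114.36738286] [-1.65012470e+02  2.44507645e-02  9.30255360e+01] [0.84093118 0.15779737 0.87499695]
flipper [1.00122905e+02 3.59260951e-03 1.14367383e+02]
shift cm [-0.003, -0.501, 0.172] turn [0.0006, 0.0005, 0.0004]
shift cm [-0.003, -0.984, 0.301] turn [0.0006, 0.0005, 0.0004]
shift cm [-0.003, -1.467, 0.43] turn [0.0006, 0.0005, 0.0004]
shift cm [-0.001, -3.882, 1.076] turn [0.0006, 0.0005, 0.0004]
shift cm [-0.001, -4.848, 1.335] turn [0.0006, 0.0005, 0.0004]
shift cm [0.0, -6.78, 1.851] turn [0.0006, 0.0005, 0.0004]
shift cm [0.001, -8.712, 2.368] turn [0.0006, 0.0005, 0.0004]
shift cm [0.002, -9.678, 2.627] turn [0.0006, 0.0005, 0.0004]
```

View pics/w11.png

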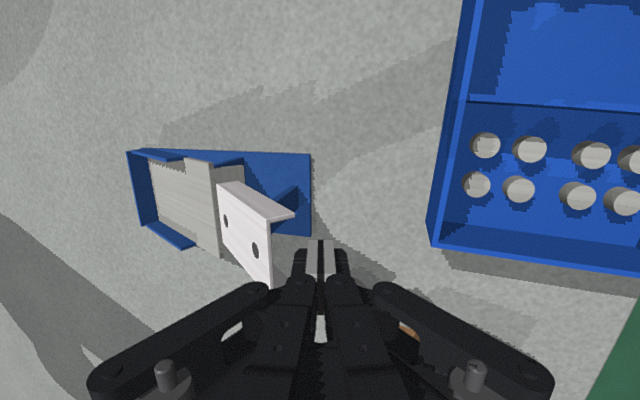

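```bash
python3 -m inch '[[[0,-0.6,0.2],[0,0,0],0],[[0,-1.2,0.35],[0,0,0],0],[[0,-1.8,0.5],[0,0,0],0],[[0,-2.4,0.66],[0,0,0],0],[[0,-2.9,0.8],[0,0,0],0],[[0,-2.9,0.8],[0,0,0],0]]'
python3 - <<'E'
from h import *
s=telemetry.sense(); print(s["tool_pos"],s["tcp_rot"],s["ft_force"])
print("flipper",FR.inv().apply(s["tool_pos"]-FO))
c=lambda im,x0,y0,w,h,sc: cv2.resize(im[y0:y0+h,x0:x0+w],None,fx=sc,fy=sc,interpolation=cv2.INTER_CUBIC)
cv2.imwrite("pics/w12.png",viewer.snapshot("wrist")[:,:,::-1])
cv2.imwrite("pics/side12.png",c(viewer.snapshot("side")[:,:,::-1],230,120,140,140,5))
DT=Ro.from_euler('xyz',[180,0,93],degrees=True)*Ro.from_rotvec([0.262,0,0])
for x in (60,50,40,30,20,10,0): rel(FO+FR.apply([x,0,114]),DT)
E
```

```text
time: 16.75
tool_pos: [675.2, 78.6, 113.9]
tcp_rot: [-165.0, 0.0, 93.0]
ft_force: [0.7, 0.4, -0.6]
finger_gap: 0.0
[675.22458983  78.5695     113.87151041] [-1.64961731e+02  2.20924627e-02  9.30323026e+01] [ 0.65131557  0.44825365 -0.58002962]
flipper [6.93217667e+01 4.15359714e-02 1.13871510e+02]
shift cm [0.001, -0.949, 0.211] turn [-0.0006, 0.0004, 0.0003]
shift cm [0.002, -1.915, 0.471] turn [-0.0006, 0.0004, 0.0003]
shift cm [0.002, -2.88, 0.73] turn [-0.0006, 0.0004, 0.0003]
shift cm [0.003, -3.846, 0.99] turn [-0.0006, 0.0004, 0.0003]
shift cm [0.003, -4.812, 1.249] turn [-0.0006, 0.0004, 0.0003]
shift cm [0.003, -5.777, 1.509] turn [-0.0006, 0.0004, 0.0003]
shift cm [0.004, -6.743, 1.768] turn [-0.0006, 0.0004, 0.0003]
```

View pics/w12.png

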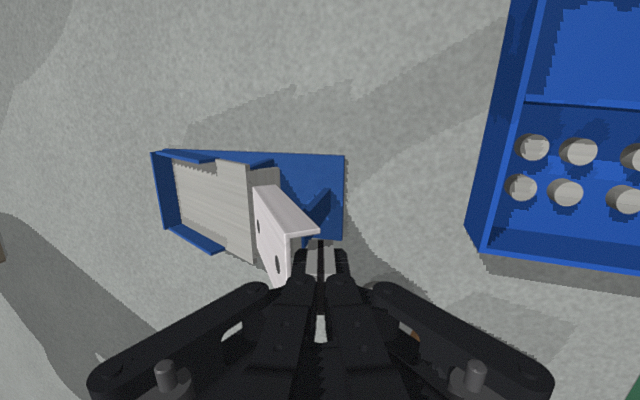

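View pics/side12.png

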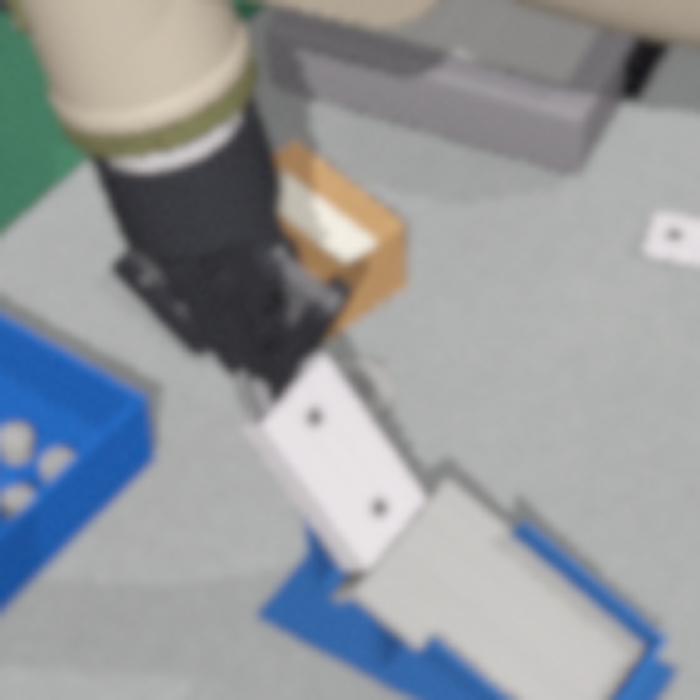

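```bash
python3 -m inch '[[[0,-0.6,0.12],[0,0,0],0],[[0,-1.3,0.3],[0,0,0],0],[[0,-2,0.49],[0,0,0],0],[[0,-2.7,0.68],[0,0,0],0],[[0,-3.3,0.84],[0,0,0],0],[[0,-3.3,0.84],[0,0,0],0]]'
python3 - <<'E'
from h import *
s=telemetry.sense(); print(s["tool_pos"],s["tcp_rot"],s["ft_force"])
print("flipper",FR.inv().apply(s["tool_pos"]-FO))
c=lambda im,x0,y0,w,h,sc: cv2.resize(im[y0:y0+h,x0:x0+w],None,fx=sc,fy=sc,interpolation=cv2.INTER_CUBIC)
cv2.imwrite("pics/w13.png",viewer.snapshot("wrist")[:,:,::-1])
cv2.imwrite("pics/side13.png",c(viewer.snapshot("side")[:,:,::-1],230,120,140,140,5))
DT=Ro.from_euler('xyz',[180,0,93],degrees=True)*Ro.from_rotvec([0.262,0,0])
for x in (20,10,0): rel(FO+FR.apply([x,0,114]),DT)
E
```

```text
time: 17.45
tool_pos: [642.9, 76.8, 117.1]
tcp_rot: [-165.3, 0.0, 93.0]
ft_force: [3.3, -0.9, 11.4]
finger_gap: -0.1
[642.87628323  76.78815832 117.14551027] [-1.65259510e+02  2.50032043e-02  9.30281804e+01] [ 3.33952132 -0.88685762 11.43152411]
flipper [ 3.69245641e+01 -4.43848784e-02  1.17145510e+02]
shift cm [0.008, -1.588, 0.736] turn [0.0049, 0.0006, 0.0003]
shift cm [0.008, -2.555, 0.99] turn [0.0049, 0.0006, 0.0003]
shift cm [0.009, -3.522, 1.244] turn [0.0049, 0.0006, 0.0003]
```

View pics/w13.png

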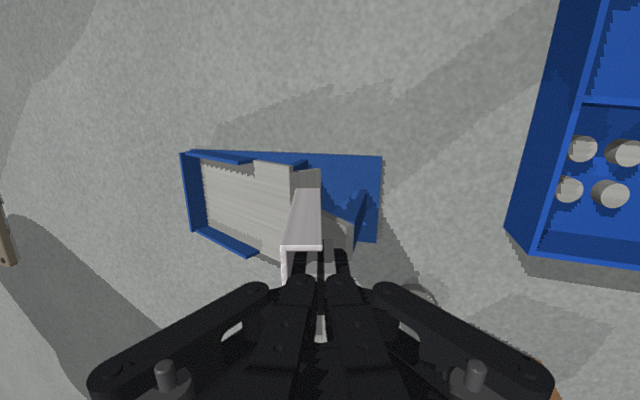

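View pics/side13.png

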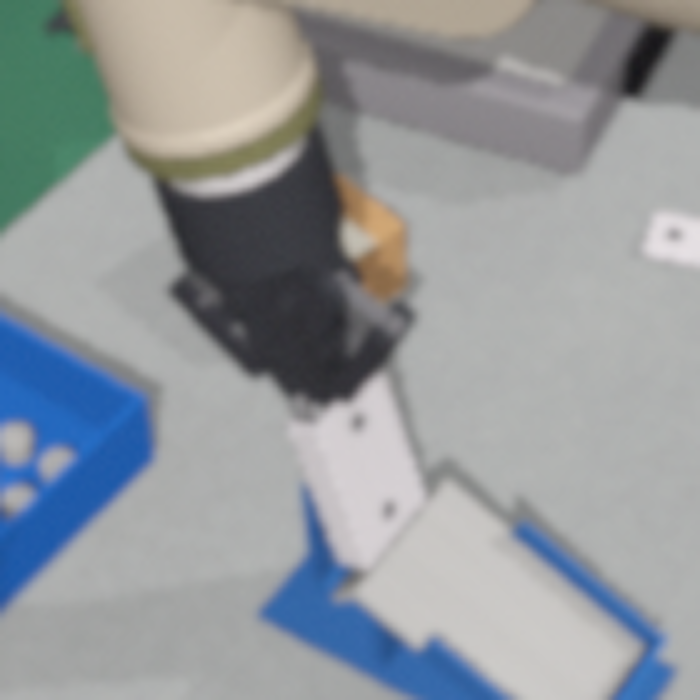

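```bash
python3 -m inch '[[[0,-0.3,-1],[0,0,0],0],[[0,-0.6,-1.8],[0,0,0],0],[[0,-1.1,-1.6],[0,0,0],0],[[0,-1.6,-1.45],[0,0,0],0],[[0,-2.1,-1.3],[0,0,0],0],[[0,-2.1,-1.3],[0,0,0],0]]'
python3 - <<'E'
from h import *
s=telemetry.sense(); print(s["tool_pos"],s["tcp_rot"],s["ft_force"])
print("flipper",FR.inv().apply(s["tool_pos"]-FO))
c=lambda im,x0,y0,w,h,sc: cv2.resize(im[y0:y0+h,x0:x0+w],None,fx=sc,fy=sc,interpolation=cv2.INTER_CUBIC)
cv2.imwrite("pics/w14.png",viewer.snapshot("wrist")[:,:,::-1])
cv2.imwrite("pics/side14.png",c(viewer.snapshot("side")[:,:,::-1],230,120,140,140,5))
DT=Ro.from_euler('xyz',[180,0,93],degrees=True)*Ro.from_rotvec([0.262,0,0])
for x in (10,0,-10): rel(FO+FR.apply([x,0,135]),DT)
E
```

```text
time: 18.15
tool_pos: [623.8, 75.9, 131.4]
tcp_rot: [-164.9, 0.0, 93.0]
ft_force: [0.0, 0.2, -0.6]
finger_gap: -0.1
[623.79462389  75.86541678 131.40753174] [-1.64879318e+02  2.08322605e-02  9.30308795e+01] [ 0.00116088  0.22888418 -0.55521368]
flipper [1.78207630e+01 3.27950492e-02 1.31407532e+02]
shift cm [0.002, -0.914, -0.094] turn [-0.0009, 0.0005, 0.0004]
shift cm [0.002, -1.88, 0.166] turn [-0.0009, 0.0005, 0.0004]
shift cm [0.003, -2.845, 0.426] turn [-0.0009, 0.0005, 0.0004]
```

View pics/w14.png

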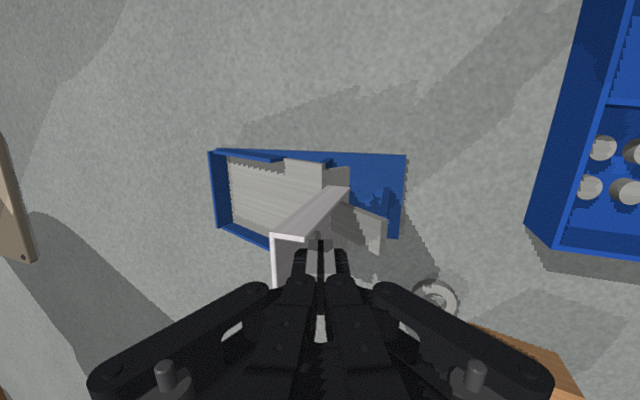

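View pics/side14.png

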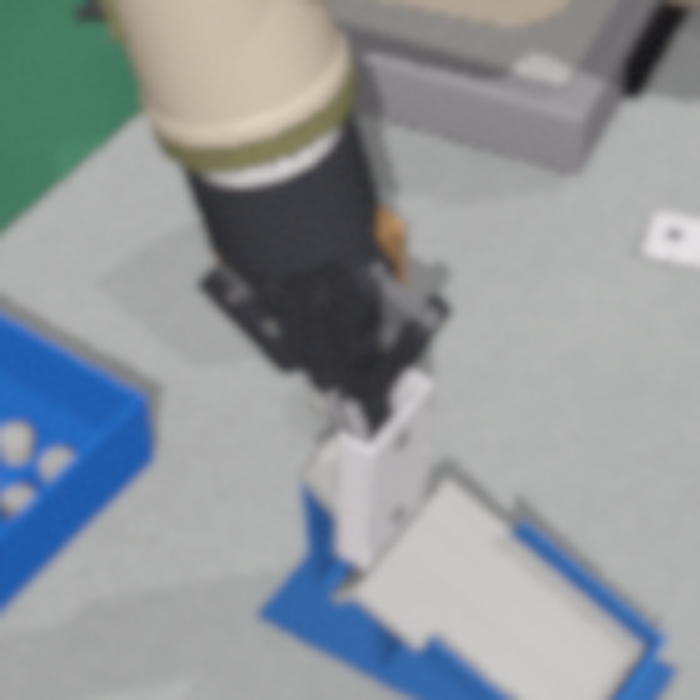

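```bash
python3 -m inch '[[[0,-0.5,-0.1],[0,0,0],0],[[0,-1,-0.1],[0,0,0],0],[[0,-1.5,0],[0,0,0],0],[[0,-1.5,0],[0,0,0],0],[[0,-1.5,0],[0,0,0],0]]'
python3 - <<'E'
from h import *
s=telemetry.sense(); print(s["tool_pos"],s["tcp_rot"],s["ft_force"])
print("flipper",FR.inv().apply(s["tool_pos"]-FO))
c=lambda im,x0,y0,w,h,sc: cv2.resize(im[y0:y0+h,x0:x0+w],None,fx=sc,fy=sc,interpolation=cv2.INTER_CUBIC)
cv2.imwrite("pics/w15.png",viewer.snapshot("wrist")[:,:,::-1])
cv2.imwrite("pics/side15.png",c(viewer.snapshot("side")[:,:,::-1],230,120,140,140,5))
DT=Ro.from_euler('xyz',[180,0,93],degrees=True)*Ro.from_rotvec([0.262,0,0])
for x in (10,0,-10): rel(FO+FR.apply([x,0,135]),DT)
E
```

```text
time: 18.75
tool_pos: [610.5, 75.1, 136.1]
tcp_rot: [-165.0, 0.0, 93.0]
ft_force: [0.1, 0.2, -0.1]
finger_gap: 0.3
[610.49991974  75.11209198 136.14036908] [-1.64997520e+02  2.19886814e-02  9.30270398e+01] [ 0.12395058  0.15254302 -0.10568452]
flipper [ 4.50485279e+00 -2.37062853e-02  1.36140369e+02]
shift cm [0.001, 0.542, -0.035] turn [0.0001, 0.0005, 0.0004]
shift cm [0.002, -0.424, 0.224] turn [0.0001, 0.0005, 0.0004]
shift cm [0.002, -1.39, 0.483] turn [0.0001, 0.0005, 0.0004]
```

View pics/side15.png

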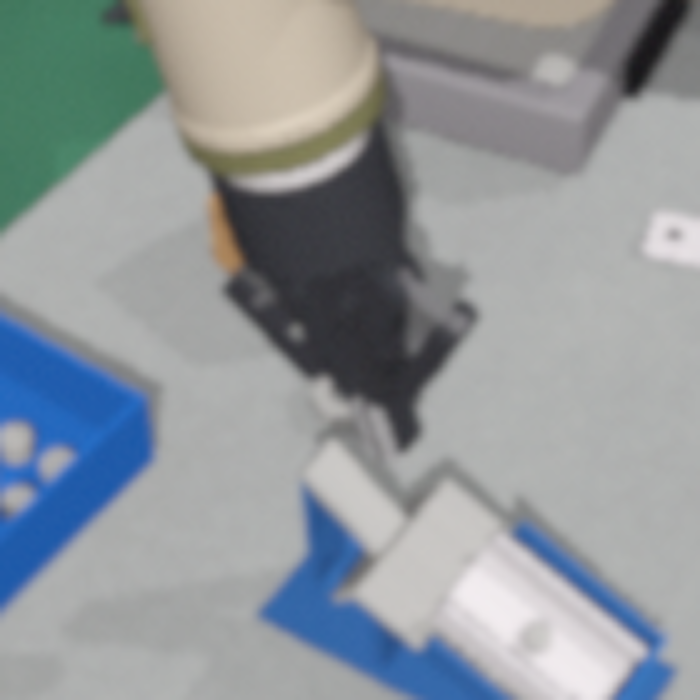

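It tipped over and slid down, open side up with the weld nut visible. I back away and check.

```bash
python3 -m inch '[[[0,0,-3],[0,0,0],0],[[0,-1,-7],[0,0,0],0],[[0,-2,-10],[0,0,0],0],[[0,-2,-10],[0,0,0],0],[[0,-2,-10],[0,0,0],0],[[0,-2,-10],[0,0,0],0],[[0,-2,-10],[0,0,0],0]]'
python3 - <<'E'
from h import *
s=telemetry.sense(); print(s["time"],s["tool_pos"],s["tcp_rot"],s["ft_force"])
c=lambda im,x0,y0,w,h,sc: cv2.resize(im[y0:y0+h,x0:x0+w],None,fx=sc,fy=sc,interpolation=cv2.INTER_CUBIC)
cv2.imwrite("pics/w16.png",viewer.snapshot("wrist")[:,:,::-1])
sd=viewer.snapshot("side")[:,:,::-1]; cv2.imwrite("pics/side16.png",c(sd,290,190,90,90,7)); cv2.imwrite("pics/side16f.png",sd)
sc=viewer.snapshot("scene")[:,:,::-1]; cv2.imwrite("pics/scene16f.png",sc)
# predicted open-edge corners at ramp_end
t=np.radians(25); u=np.array([np.cos(t),0,np.sin(t)]); n=np.array([-np.sin(t),0,np.cos(t)])
P=[FO+FR.apply(np.array([-76,0,39])+a*45*u+np.array([0,b*25,0])+9*n) for a in(-1,1) for b in(-1,1)]
uv=proj(cam("side"),P); print(uv, (uv-[290,190])*7)
W=cam("wrist",(s["tool_pos"],s["tcp_rot"])); print(proj(W,P))
E
```

```text
time: 19.55
tool_pos: [616.4, 75.5, 235.8]
tcp_rot: [-164.8, 0.0, 93.0]
ft_force: [0.6, 0.2, 0.6]
finger_gap: -0.1
19.55 [616.36907305  75.46741592 235.8419445 ] [-1.64804039e+02  1.99447048e-02  9.30278631e+01] [0.58788807 0.16046565 0.56117819]
[[359.3327345  249.94555302]
 [348.64049133 265.18084166]
 [329.86169064 225.58149649]
 [318.44217578 240.2559711 ]] [[485.32914151 419.61887114]
 [410.48343928 526.26589164]
 [279.0318345  249.07047545]
 [199.09523043 351.79179767]]
[[267.44520356 189.5551518 ]
 [265.34848382 152.57719478]
 [317.82364901 203.1426726 ]
 [317.75566041 160.11774925]]
```

View pics/side16.png

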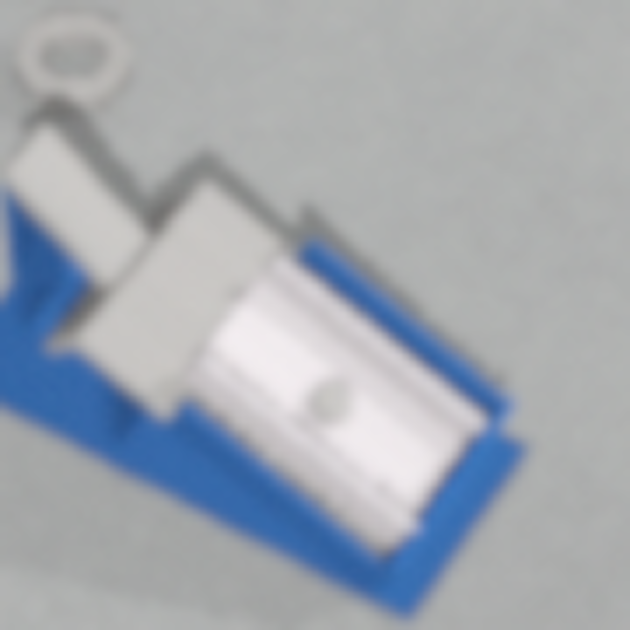

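View pics/w16.png

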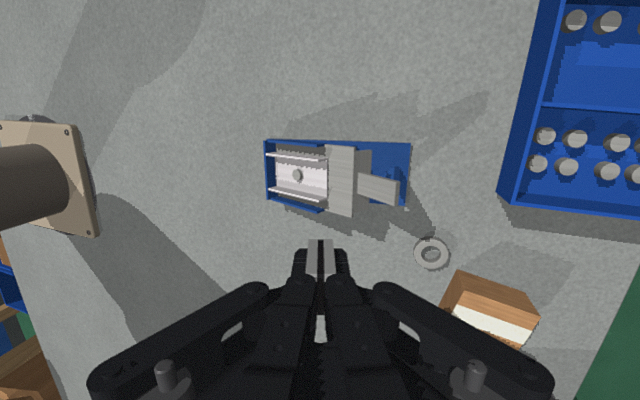

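View pics/scene16f.png

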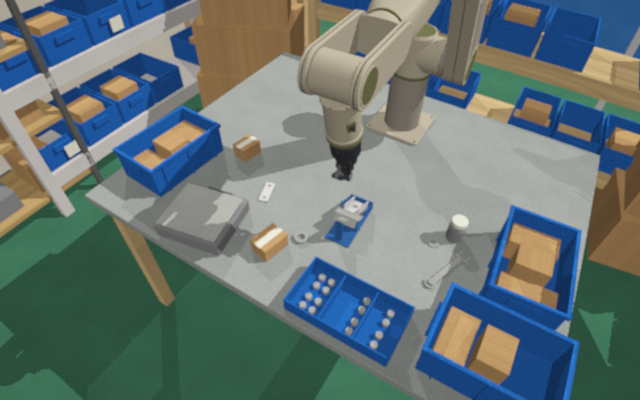

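```bash
python3 -m inch '[[[0,0,0],[0,0,0],0],[[0,0,0],[0,0,0],0],[[0,0,0],[0,0,0],0]]'
python3 - <<'E'
from h import *
s=telemetry.sense(); im=viewer.snapshot("wrist")[:,:,::-1].copy(); print(s["tool_pos"],s["qd"].round(1))
t=np.radians(25); u=np.array([np.cos(t),0,np.sin(t)]); n=np.array([-np.sin(t),0,np.cos(t)])
P=[FO+FR.apply(np.array([-76,0,39])+a*45*u+np.array([0,b*25,0])+9*n) for a in(-1,1) for b in(-1,1)]
W=cam("wrist",(s["tool_pos"],s["tcp_rot"])); uv=proj(W,P); print(uv)
s8=cv2.resize(im[125:230,250:380],None,fx=6,fy=6,interpolation=cv2.INTER_CUBIC)
for q in (uv-[250,125])*6+2.5: cv2.circle(s8,tuple(int(v) for v in q),4,(0,0,255),-1)
cv2.imwrite("pics/w17.png",s8)
S=cam("side"); sd=viewer.snapshot("side")[:,:,::-1]; c=cv2.resize(sd[190:280,290:380],None,fx=6,fy=6,interpolation=cv2.INTER_CUBIC)
for q in (proj(S,P)-[290,190])*6+2.5: cv2.circle(c,tuple(int(v) for v in q),3,(0,0,255),-1)
cv2.imwrite("pics/side17.png",c)
E
```

```text
time: 20.0
tool_pos: [617.2, 75.5, 237.7]
tcp_rot: [-165.0, 0.0, 93.0]
ft_force: [-0.8, 0.6, 0.4]
finger_gap: -0.1
[617.16257655  75.47504296 237.74096981] [-0.  -0.  -0.   0.1  0.   0. ]
[[266.94648281 189.16283277]
 [264.8378582  152.34438712]
 [317.12963116 202.55344849]
 [317.02641133 159.7671118 ]]
```

View pics/w17.png

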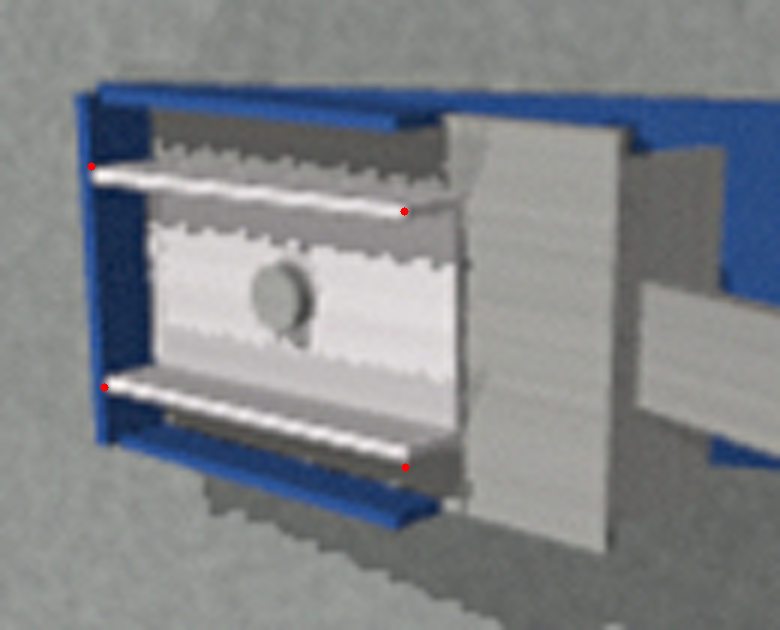

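View pics/side17.png

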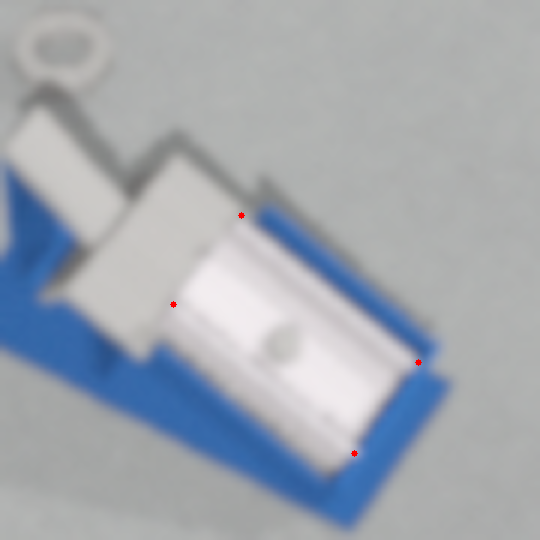

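Its pose matches ramp_end to within about 2 mm, it is against the stop, and the robot is clear of everything.

Run:
```python
from h import *
r.hand_in(); print(telemetry.sense()["time"])
```

```text
the job is handed in; nothing more can be done
the job is handed in; nothing more can be done
```

The bracket is flipped and lies open side up against the end stop, with the weld nut visible. I handed the job in at about 20 s of the 50 s allowed; no verdict was given.

**How it went:**
- I gripped the bracket across its flanges and set it on the back rest at 40 degrees, easing it down until I felt contact with the tongue and the foot plate.
- After I let go, a wrist picture showed it leaning within a few pixels of its calculated place.
- I then tipped it over the crest from behind with the closed fingers.

**Last checks:**
- In the wrist and side pictures the bracket's corners agree with the ramp_end pose to within about 2 mm.
- The fingers had moved 10 cm away, and the force reading was below about 1 N, which is noise level.
- The strap, cartons, collar, spanner and jar look unmoved. I judged this by eye and did not measure it; I did not pick out the washer separately.

**Setback:** Part-way through the tip, an upward force of 11 N appeared at the wrist, probably the finger linkage bearing down on the bracket's end. I raised the tool 2 cm and carried on, and the force went away.

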